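Count and sort the filter cassettes through the diverter

ROBOT

A 6-joint arm with a two-finger parallel gripper is mounted at the origin on a cart in front of the work surface, level with it; the furniture and walls round the work are solid. World frame = base frame: x ahead of the robot, y to its left, z up, the work surface at z = 0. Lengths are in m, angles in degrees, forces in N, time in s.
With the tool pointing down it reaches from about 0.25 to 0.725 m from the base axis. Payload 9.7 kg.
Tool frame: the origin (TCP) lies at the very end of the fingers, on their centre line; the grasp point (between the pads) lies 19 mm behind it (bot.grip_point_offset is the distance from the TCP to the grasp point, in m); y points along the fingers, x is the direction in which the jaws open and shut, and the axes are right-handed (so a half turn about y gives the same grasp; the last joint's range is limited). The gripper opens to 85 mm and grips with 20 to 120 N. Pads are 22 mm wide; open, the fingers measure 114 mm over their backs; the gripper's body (76 mm by 85 mm) begins 54 mm behind the grasp point. The pads swing forward as they close: fully open they stand 13 mm farther back than shut.
Start: joints at [-74.943, 4.979, 10.078, 95.1, 0, 90], TCP at [0.143, -0.531, 0.231] pointing down, gripper open.
Joint ranges: [-179.16, 179.16], [-48.56, 103.87], [-65.8, 70.77], [-126.05, 130.52], [-82.76, 87.17], [-180, 180]. Speed limits (degrees/s): [127.2, 127.2, 147.25, 180, 180, 180].

INTERFACE

Orientations are given as [roll, pitch, yaw] about the fixed x, y, z axes, in that order (R = Rz(yaw) Ry(pitch) Rx(roll)).
In Python, from workcell import bot gives the robot as it stands.
- The arm moves only by the shell command python3 -m inch 'ROWS' [FORCE]. ROWS is JSON, a list of rows, each a list of 3 entries, a list of its own where there are three numbers: the shift along the tool's x, y, z in mm, then the turn, a rotation vector about the tool's x, y, z in rad, then the finger opening in mm, from 0 to 85.4. In form: [[[x, y, z], [ax, ay, az], grip], ...]. A call has 1 to 20 rows; each row is the pose to reach, as a shift and turn from the pose measured when the call began, along the tool's axes at that moment; what a row does not reach only later rows make up. A row lasts 1/10 s, in which the tool goes at most 50 mm and 8.59 degrees, less where a joint would pass 70% of its speed; a pose out of reach is approached as far as the arm can. A call with a gripper value outside its range is refused whole. The fingers move at their own pace and stop on an object; FORCE is the grip in N (left out, the last holds). Time passes only in rows, so rows that repeat a pose let the fingers close. It gives the time, the measured TCP pose, the force and the opening at its end, in the units of the state.
- bot.get_obs(): the state, without advancing time (a new reading comes with each control period).
- bot.camera(name): name is "scene" or "top"; returns a dict with "frame" (384x512x3 uint8, red, green, blue), "mtx" (3x3 intrinsics, pixels), "k1" (the pictures are not rectified: a ray, as slopes to the right and down, at radius r is drawn at 1 + k1 r^2 times it, then the intrinsics apply), "origin" and "orientation" of the camera in the world. Camera axes: x right, y down, z forward; pixel columns grow to the right and rows downward; lengths in m; the calibration is good to about 2 mm. A picture is of the moment at which its call begins. There is no depth.
- bot.job_done(): hands the job in, once; it reports no verdict.
Trained networks look in a picture, given as the dict that the camera call returned (one of the last four; its "shot" number tells which), for a name from the list of things; names that differ only in an ending like _2 or _b are one class to them, and where a whole thing is asked for, a point or a joint stands for the part that bears it (a point fixed in the world has none). Each returns a list of dicts, best first, with "confidence" (0 to 1); they miss things now and then, are a little off and sometimes report something else, mostly with a low value. They report only what shows in the picture. A call takes as long as a camera call. They do not tell look-alikes from the thing itself.
- bot.search_frame(picture, name): "box" ([left, top, right, bottom] in pixels, round what is visible of it).
- bot.cut_out(picture, name): "region" (384x512 bool, what is visible of it) and "box" ([left, top, right, bottom] in pixels, round what is visible of it).
The state is a dict: "time": time; "q": joint angles; "qd": joint speeds; "joint_efforts": joint torques, N m; "ee_pos": TCP position; "tcp_rot": TCP orientation; "wrist_force": force on the tool from outside, world axes, zero at the start; "torque": the same for the moment, N m; "opening": finger opening in m.
Only numpy, scipy, OpenCV 4.12 (cv2) and the standard library are available. Lean on these libraries where they do the work, as an engineer would, in place of code of your own. Each camera call takes 0.05 s, during which the arm holds its last target. There are 200 camera calls.

TASK

Run the used filter cassettes through the counting sorter. First draw the red-knobbed lock pin out of the diverter and park it in the notch at the side of its bracket, and press the counter's green key fully in so that the red one pops up. Then put every cassette through the hopper, setting the diverter lever right before each drop, so that the blue cassettes end up in the blue bin and the red ones in the red bin (when the lever leans left, what is dropped goes to the right, and the other way round). When all of them lie in their bins, press the red key to hold the count; never press the white one, which clears it, and leave the other things on the bench where they are.

Things in the scene. Friction and masses are not known exactly. Their poses are not given: they have to be found in the camera images.
- sorter: fixed counting sorter, white, steel and clear plastic, 344 mm wide (y), bin covers 112 mm high. Origin: base centre on the worktop; x away from the robot, y left, z up. A flap under the hopper sends parts down the left (+y) or right (-y) chute into the bins under the covers. A bracket on its front (shelf top z = 146 mm, y = 17 to -155) holds the pin's bore (x = -102, y = 0) and the notch.
- hopper_mouth (a point): point over the throat's middle at the flared steel hopper's rim (x = 0, y = 0, z = 232 mm of the sorter), sorter's axes. Mouth from x = -49 to 60, 112 mm wide (y), narrowing over 35 mm to a throat 84 (x) x 68 mm (y). Release cassettes here, flat, long axis along the sorter's x, at most 30 mm above the rim; they slide down into the bin within a second.
- diverter (a joint): lever with the flap inside, rad: 0 upright (as pinned), + leaning to the sorter's left (+y), end stops -0.36 and +0.36. Leaning left (+) closes the left chute, so cassettes go to the RIGHT bin; leaning right (-) sends them LEFT. Take it within 0.05 of the stop. It stays where left; friction about 1 N at the knob.
- lever_knob (a point): middle of the lever's upright black knob (22 mm diameter, 35 mm tall). The lever turns about the sorter's x axis through y = 0, z = 95 mm, this point 112.5 mm from it: upright at x = -72, y = 0, z = 207.5 mm (sorter's frame), 40 mm to either side at the stops. The hopper's rim begins 8 mm behind the knob, the lock pin's knob stands 30 mm in front of it (axis to axis).
- lock_pin: lock pin, 60 g: red knob 22 mm diameter, 5 to 39 mm above the origin; collar 21 mm diameter, 4 mm thick; shank 10 mm diameter, 34 mm down. Origin: centre of the collar's underside, z up the pin. Starts upright in the bore, collar on the lever's tab (z = 156 mm), locking the lever at 0. Lift it over 34 mm straight up to free it.
- notch (a point): seat of the parking notch at x = -102, y = -105, z = 146 mm of the sorter (its axes), on the bracket's shelf: a 13 mm slot open to the front (-x). A 3 mm high lip stands 14 to 17 mm in front of the seat on both sides of the slot. The upright pin comes in from the front (or from above, 36 mm higher) and is lowered till its collar rests on the shelf, origin at this point.
- bin_blue: blue bin, for the blue cassettes; under the left or the right cover (differs): open box 80 (x) x 107 (y) x 30 mm, wall 3 mm, fixed. Origin: centre of its underside, 112 mm left or right of the sorter's middle, 6 mm above the worktop; sorter's axes.
- bin_red: red bin, for the red cassettes: the same, under the other cover.
- counter: counter, white box 124 (x) x 150 (y) x 45 mm, its sloping display at the back up to 66 mm high, fixed. Origin: centre of its underside; x away from the robot, y left. Keys on top near the front edge, all at x = -27: green y = +40, white y = 0, red y = -40 mm. Caps 30 (x) x 26 mm (y), tops 58 mm above the worktop when up, 50 mm when in.
- key_green (a joint): green key, count; m: 0 up, 0.008 fully in. Up at the start. Green and red are interlocked: one of them is always in; pressing the other to the bottom (about 3.5 N to get past the snap, 6 N is plenty) latches it, and the one that was in pops up.
- key_red (a joint): red key, hold; m: 0 up, 0.008 fully in. In at the start. Green and red are interlocked: one of them is always in; pressing the other to the bottom (about 3.5 N to get past the snap, 6 N is plenty) latches it, and the one that was in pops up.
- key_white (a joint): white key between them, clears the count; m: 0 up, 0.008 fully in; springs back by itself. Not to be pressed.
- blue_cassette0: blue-based flat filter cassette: block 30 (x) x 60 (y) x 18 mm (z) with a white lid bearing a disc of its colour and short ports on its ends (66 mm over all, long axis = its y), 30 g. Origin: centre of its underside; the middle is 9 mm up its z. Starts lying flat in the row in front of sorter and counter, long axis within 30 deg of left-right; may be absent. Goes in the blue bin.
- red_cassette0: red-based flat filter cassette: block 30 (x) x 60 (y) x 18 mm (z) with a white lid bearing a disc of its colour and short ports on its ends (66 mm over all, long axis = its y), 30 g. Origin: centre of its underside; the middle is 9 mm up its z. Starts lying flat in the row in front of sorter and counter, long axis within 30 deg of left-right; may be absent. Goes in the red bin.
- blue_cassette1: blue-based flat filter cassette: block 30 (x) x 60 (y) x 18 mm (z) with a white lid bearing a disc of its colour and short ports on its ends (66 mm over all, long axis = its y), 30 g. Origin: centre of its underside; the middle is 9 mm up its z. Starts lying flat in the row in front of sorter and counter, long axis within 30 deg of left-right; may be absent. Goes in the blue bin.
- red_cassette1: red-based flat filter cassette: block 30 (x) x 60 (y) x 18 mm (z) with a white lid bearing a disc of its colour and short ports on its ends (66 mm over all, long axis = its y), 30 g. Origin: centre of its underside; the middle is 9 mm up its z. Starts lying flat in the row in front of sorter and counter, long axis within 30 deg of left-right; may be absent. Goes in the red bin.
- blue_cassette2: blue-based flat filter cassette: block 30 (x) x 60 (y) x 18 mm (z) with a white lid bearing a disc of its colour and short ports on its ends (66 mm over all, long axis = its y), 30 g. Origin: centre of its underside; the middle is 9 mm up its z. Starts lying flat in the row in front of sorter and counter, long axis within 30 deg of left-right; may be absent. Goes in the blue bin.
- red_cassette2: red-based flat filter cassette: block 30 (x) x 60 (y) x 18 mm (z) with a white lid bearing a disc of its colour and short ports on its ends (66 mm over all, long axis = its y), 30 g. Origin: centre of its underside; the middle is 9 mm up its z. Starts lying flat in the row in front of sorter and counter, long axis within 30 deg of left-right; may be absent. Goes in the red bin.
- blue_marker: white marker pen with blue cap, lying behind the tweezers, between sorter and counter; a bystander, to be left where it is
- mug: green mug on the mouse pad, left; a bystander, to be left where it is
- steel_screwdriver: yellow-handled screwdriver to the left of the tray; a bystander, to be left where it is
- white_tweezers: tweezers between the sorter and the counter; a bystander, to be left where it is
- power_adapter: black plug-top power adapter, 36 x 50 x 43 mm, behind the counter; a bystander, to be left where it is
Not all that is in view belongs to the job. Leave any brown or yellow look-alike of the red_cassette0 alone.

How it is judged:
By the outcome, as a careful person would: the job done as asked, in the order asked, and still so for the second after the job is handed in, with the robot touching nothing.
Of blue_cassette0, red_cassette0, blue_cassette1, red_cassette1, blue_cassette2, red_cassette2 only 4 to 6 are there at a start; the rules pass over those that are not, and their reading is None.
At some moment in a run one of blue_cassette0, red_cassette0, blue_cassette1, red_cassette1, blue_cassette2, red_cassette2 may be knocked a few centimetres aside while the robot is not near it.
It also fails if it takes over 210 s, if anything falls off the work surface, if the arm or the gripper's body presses on something with over 40 N, if the wrist force passes 120 N, or if a joint passes its speed limit or range.

## Working session

There is one attempt and no reset: what is moved stays moved. The work goes in short steps, Python scripts to look and compute and a shell command to move; the robot and the scene stay as the last step left them, time stands still between calls to the robot, and variables do not carry over. Pictures are saved under pics/ and viewed, about 12 in all and at most 16, crops included, and the job is handed in when it is done.

```bash
ls; mkdir -p pics; cat > h.py <<'E'
import numpy as np, cv2, json
from scipy.spatial.transform import Rotation as R
from workcell import bot
def Rc(c):
    o=np.array(c["orientation"],float)
    return o if o.shape==(3,3) else (R.from_euler('xyz',o,degrees=True).as_matrix() if o.size==3 else R.from_quat(o).as_matrix())
def ray(c,uv):
    K=np.array(c["mtx"]);k=c["k1"]
    d=np.array([(uv[0]-K[0,2])/K[0,0],(uv[1]-K[1,2])/K[1,1]]);s=d.copy()
    for _ in range(20): s=d/(1+k*(s@s))
    return np.array(c["origin"],float),Rc(c)@np.array([s[0],s[1],1])
def at(c,uv,z):
    o,d=ray(c,uv);return o+d*(z-o[2])/d[2]
def px(c,p):
    K=np.array(c["mtx"]);q=Rc(c).T@(np.array(p,float)-np.array(c["origin"]))
    s=q[:2]/q[2];s=s*(1+c["k1"]*(s@s));return np.array([K[0,0]*s[0]+K[0,2],K[1,1]*s[1]+K[1,2]])
def save(c,n,box=None,f=1.5):
    im=c["frame"][:,:,::-1]
    if box: im=im[box[1]:box[3],box[0]:box[2]]
    cv2.imwrite(f"pics/{n}.png",cv2.resize(im,None,fx=f,fy=f,interpolation=cv2.INTER_CUBIC))
E
python3 - <<'E'
from h import *
for n in("scene","top"):
    c=bot.camera(n);save(c,n+"0")
    print(n,np.round(c["mtx"],1).tolist(),c["k1"],c["origin"],np.round(c["orientation"],3).tolist())
    for o in ["sorter","lever_knob","lock_pin","counter","key_green","key_red","key_white","blue_cassette0","red_cassette0","bin_blue","bin_red","mug"]:
        print(o,[(np.round(d["box"]).tolist(),round(d["confidence"],2)) for d in bot.search_frame(c,o)][:6])
s=bot.get_obs();print({k:np.round(v,3).tolist() for k,v in s.items()})
E
```

```text
pics
scene [[393.5, 0.0, 263.6], [0.0, 393.5, 192.9], [0.0, 0.0, 1.0]] 0.04387857606338706 [-0.14259056  0.47396814  0.9926577 ] [-135.4, 0.087, -123.457]
sorter [([246.0, 118.0, 356.0, 210.0], 0.88)]
lever_knob [([291.0, 138.0, 324.0, 180.0], 0.63), ([205.0, 238.0, 220.0, 247.0], 0.5)]
lock_pin [([310.0, 153.0, 317.0, 169.0], 0.42)]
counter [([186.0, 207.0, 248.0, 268.0], 0.78), ([215.0, 232.0, 231.0, 242.0], 0.49)]
key_green []
key_red []
key_white [([216.0, 234.0, 230.0, 242.0], 0.58)]
blue_cassette0 [([250.0, 260.0, 268.0, 280.0], 0.75), ([341.0, 221.0, 359.0, 237.0], 0.73), ([206.0, 238.0, 219.0, 252.0], 0.58), ([272.0, 255.0, 292.0, 266.0], 0.54)]
red_cassette0 [([294.0, 235.0, 310.0, 245.0], 0.76), ([299.0, 211.0, 318.0, 219.0], 0.56), ([316.0, 232.0, 334.0, 245.0], 0.47)]
bin_blue []
bin_red [([248.0, 189.0, 259.0, 209.0], 0.55)]
mug [([130.0, 217.0, 169.0, 258.0], 0.92), ([245.0, 117.0, 353.0, 214.0], 0.48)]
top [[369.3, 0.0, 256.7], [0.0, 369.3, 186.2], [0.0, 0.0, 1.0]] 0.0050277825047553276 [0.36225776 0.02420052 1.11627854] [-169.007, -0.078, -89.005]
sorter [([269.0, 115
[... 508 characters left out ...]
48.0], 0.47), ([321.0, 245.0, 343.0, 257.0], 0.46), ([245.0, 234.0, 259.0, 248.0], 0.46)]
red_cassette0 [([352.0, 245.0, 369.0, 261.0], 0.73), ([271.0, 190.0, 284.0, 208.0], 0.71), ([292.0, 245.0, 313.0, 256.0], 0.62), ([298.0, 203.0, 315.0, 222.0], 0.58), ([264.0, 232.0, 288.0, 242.0], 0.47)]
bin_blue []
bin_red []
mug [([124.0, 134.0, 163.0, 178.0], 0.86)]
{'time': 1.3, 'q': [-74.942, 4.982, 10.077, 95.1, -0.003, 90.0], 'qd': [0.045, 0.003, 0.044, 0.015, 0.036, -0.091], 'joint_efforts': [-0.002, -52.01, 46.486, 0.002, -0.0, 0.0], 'ee_pos': [0.143, -0.531, 0.231], 'tcp_rot': [-90.003, 0.005, -74.942], 'wrist_force': [0.458, 0.564, -0.267], 'torque': [0.013, -0.04, -0.027], 'opening': 0.086}
```

```bash
python3 - <<'E'
from h import *
c=bot.camera("top");save(c,"t1",(110,100,410,280),2.65)
c=bot.camera("scene");save(c,"s1",(110,90,380,290),2.9)
E
```

```text
(no output)
```

View pics/t1.png

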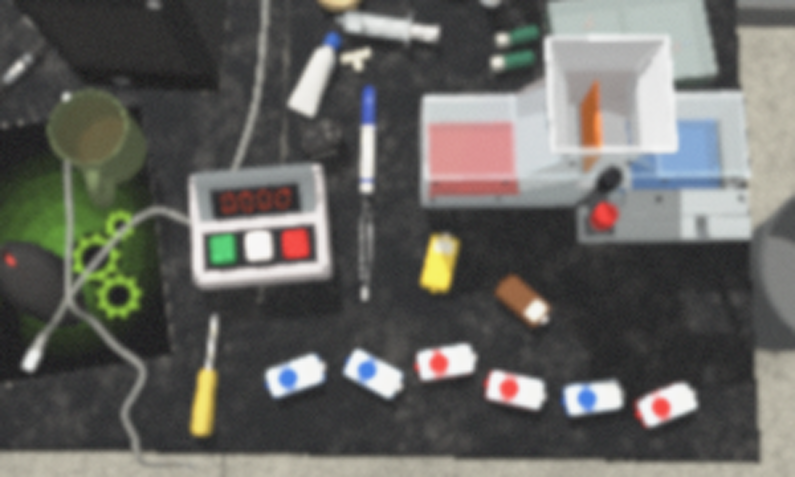

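View pics/s1.png

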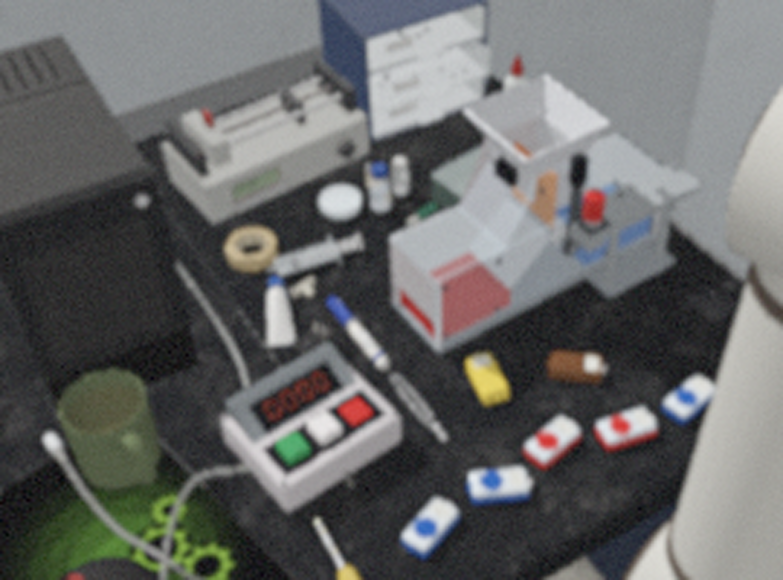

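```bash
cat >> h.py <<'E'
def comps(c,box,mask,amin=6):
    m=np.zeros(mask.shape,np.uint8);l,t,r,b=box;m[t:b,l:r]=mask[t:b,l:r]
    n,lab,st,ce=cv2.connectedComponentsWithStats(m)
    return [(st[i,4],ce[i],lab==i) for i in range(1,n) if st[i,4]>=amin]
def cassettes(c,box=(205,225,380,265)):
    f=cv2.GaussianBlur(c["frame"],(3,3),0).astype(int)
    out=[]
    for a,ce,m in comps(c,box,f.max(2)>100,60):
        ys,xs=np.nonzero(m)
        P=np.array([at(c,(x,y),.012)[:2] for x,y in zip(xs,ys)],np.float32)
        (p,(w,h),ang)=cv2.minAreaRect(P)
        if w<h: ang+=90; w,h=h,w
        ang=(ang+90)%180-90   # world angle of the long axis
        col=f[m].mean(0); d=f[m]
        red=((d[:,0]-d[:,2])>60).sum(); blu=((d[:,2]-d[:,0])>60).sum()
        out.append((a,np.round(ce).tolist(),np.round(p,4).tolist(),np.round((w,h),3).tolist(),round(ang,1),'red' if red>blu else 'blue',int(red),int(blu)))
    return out
def Ts(s,p):
    x,y,th=s[:3];k,n=np.cos(th),np.sin(th);p=np.asarray(p,float)
    return np.array([x+k*p[0]-n*p[1],y+n*p[0]+k*p[1],p[2]])
E
cat > fit.py <<'E'
from h import *
from scipy.optimize import least_squares
C={n:bot.camera(n) for n in("top","scene")}
def col(c,box,ch):
    f=c["frame"].astype(int);o=[i for i in range(3) if i!=ch]
    return sorted(comps(c,box,(f[:,:,ch]-f[:,:,o].max(2))>60),key=lambda t:-t[0])
t,s=C["top"],C["scene"]
kt=col(t,(325,170,350,195),0)[0];ks=col(s,(305,148,325,172),0)[0]
print("knob",kt[:2],ks[:2])
for c,b,bs in((t,(180,180,240,210),0),(s,(190,215,250,260),0)):
    for ch in(0,1):
        print("key",ch,[(x[0],x[1].round(1).tolist()) for x in col(c,b,ch)[:2]])
T=lambda u,v:(110+u/2.65,100+v/2.65)
S=lambda u,v:(110+u/2.9,90+v/2.9)
obs=[(t,(60,56,232),T(546,36)),(t,(60,-56,232),T(668,36)),(t,(-49,-56,232),T(676,150)),(t,(-49,56,232),T(556,152)),
 (s,(-49,56,232),S(525,157)),(s,(60,56,232),S(466,115)),(s,(60,-56,232),S(545,76)),(s,(-49,-56,232),S(608,122)),
 (t,(-102,0,178),kt[1]),(s,(-102,0,178),ks[1])]
fun=lambda q:np.concatenate([px(c,Ts(q,np.array(p)/1000))-np.array(u) for c,p,u in obs])
r=least_squares(fun,[.6,-.2,0],loss='soft_l1');print("sorter",r.x[:2].round(4),np.degrees(r.x[2]),"\n",fun(r.x).reshape(-1,2).round(1).tolist())
q=r.x
gt=col(t,(180,180,240,210),1)[0][1];gs=col(s,(190,215,250,260),1)[0][1];rt=col(t,(180,180,240,210),0)[0][1];rs=col(s,(190,215,250,260),0)[0][1]
ob2=[(t,(-27,40,57),gt),(s,(-27,40,55),gs),(t,(-27,-40,49),rt),(s,(-27,-40,48),rs)]
f2=lambda q:np.concatenate([px(c,Ts(q,np.array(p)/1000))-np.array(u) for c,p,u in ob2])
r2=least_squares(f2,[.6,.2,0]);print("counter",r2.x[:2].round(4),np.degrees(r2.x[2]),f2(r2.x).reshape(-1,2).round(1).tolist())
for k in cassettes(t):print(k)
F=6
def ov(c,b,n):
    im=cv2.resize(c["frame"][b[1]:b[3],b[0]:b[2],::-1],None,fx=F,fy=F,interpolation=cv2.INTER_CUBIC)
    P=lambda p:tuple(int(v) for v in ((px(c,Ts(q,np.array(p)/1000))-np.array(b[:2])+.5)*F))
    def pl(ps,cl):
        for a,d in zip(ps[:-1],ps[1:]): cv2.line(im,P(a),P(d),cl,1)
    pl([(60,56,232),(60,-56,232),(-49,-56,232),(-49,56,232),(60,56,232)],(0,255,0))
    pl([(-102,0,156),(-102,0,195)],(255,255,0)); pl([(-72,0,190),(-72,0,225)],(255,0,255))
    pl([(-90,17,146),(-90,-155,146)],(0,255,255)); pl([(-115,-105,146),(-102,-105,146)],(255,0,255))
    cv2.imwrite(f"pics/{n}.png",im)
ov(t,(265,108,395,200),"ov_t");ov(s,(245,112,365,212),"ov_s")
json.dump(dict(s=q.tolist(),c=r2.x.tolist()),open("fit.json","w"))
E
python3 fit.py
```

```text
knob (np.int32(85), array([337.45882353, 180.94117647])) (np.int32(67), array([314.1641791 , 160.49253731]))
key 0 [(np.int32(119), [221.0, 191.6])]
key 1 [(np.int32(75), [193.5, 193.4])]
key 0 [(np.int32(82), [232.3, 231.4])]
key 1 [(np.int32(10), [210.3, 242.6])]
sorter [ 0.6628 -0.1814] 1.4486351998573075 
 [[1.1, 1.1], [-0.8, 0.8], [-1.1, -0.7], [-1.0, -1.1], [0.4, 0.1], [0.2, -2.6], [0.1, -0.6], [-0.5, -0.4], [0.3, 0.5], [0.7, -0.5]]
counter [0.5744 0.1738] 5.376134245588008 [[-0.4, -0.1], [0.3, -0.0], [-0.3, 0.1], [0.3, -0.5]]
(np.int32(292), [278.0, 236.0], [0.4273, -0.0381], [0.07, 0.038], -79.6, 'red', 49, 0)
(np.int32(300), [251.0, 240.0], [0.4126, 0.0413], [0.071, 0.038], 64.6, 'blue', 0, 47)
(np.int32(293), [221.0, 241.0], [0.4097, 0.129], [0.071, 0.038], -69.5, 'blue', 0, 47)
(np.int32(296), [304.0, 247.0], [0.3982, -0.1161], [0.073, 0.038], 78.6, 'red', 52, 0)
(np.int32(283), [333.0, 250.0], [0.3907, -0.203], [0.069, 0.036], -83.9, 'blue', 0, 51)
(np.int32(299), [361.0, 252.0], [0.3853, -0.2838], [0.073, 0.038], -68.0, 'red', 54, 0)
```

View pics/ov_t.png

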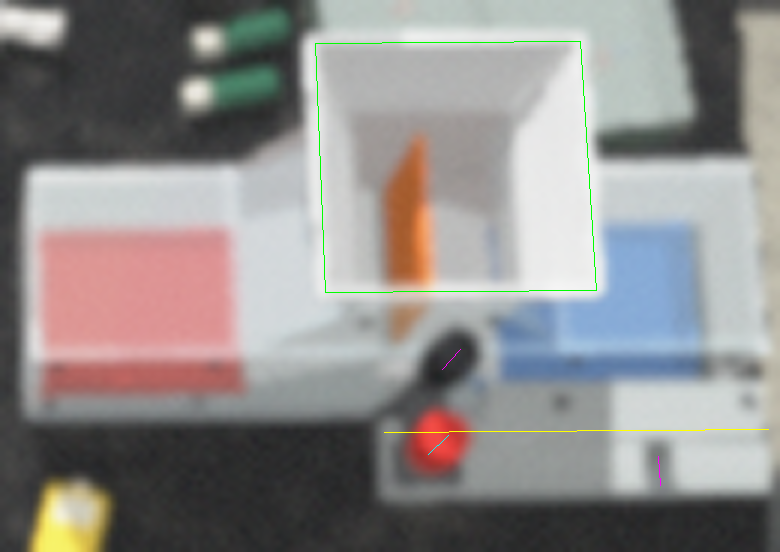

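View pics/ov_s.png

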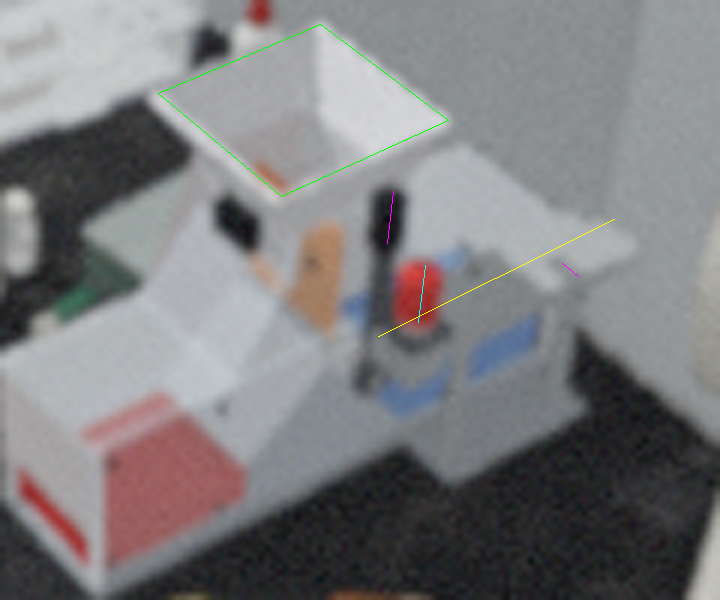

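```bash
cat >> h.py <<'E'
def plan(targets,start=None):
    """targets: (x,y,z,yaw deg) with the tool down; prints shift (mm, tool axes) and turn about tool y, from start or now"""
    s=bot.get_obs(); p0=np.array(s["ee_pos"]); R0=R.from_euler('xyz',s["tcp_rot"],degrees=True)
    if start is not None: p0=np.array(start[:3]); R0=R.from_euler('xyz',[-90,0,start[3]],degrees=True)
    for x,y,z,w in targets:
        d=R0.inv().apply(np.array([x,y,z])-p0)*1000; rv=(R0.inv()*R.from_euler('xyz',[-90,0,w],degrees=True)).as_rotvec()
        print("shift",d.round(1).tolist(),"turn",rv.round(3).tolist(), "rows>=",round(max(np.linalg.norm(d)/50,np.degrees(np.linalg.norm(rv))/8.59),1))
F_=None
import os
if os.path.exists("fit.json"): F_=json.load(open("fit.json"))
def sw(x,y,z): return Ts(F_["s"],(x/1000,y/1000,z/1000))
def cw(x,y,z): return Ts(F_["c"],(x/1000,y/1000,z/1000))
E
python3 - <<'E'
from h import *
Y=-88.55
p=sw(-102,0,0);print(p)
plan([(p[0],p[1],.29,Y),(p[0],p[1],.166,Y)])
E
```

```text
[ 0.56080307 -0.18400003  0.        ]
shift [-226.6, -58.7, 493.7] turn [0.0, 0.237, 0.0] rows>= 10.9
shift [-226.6, 65.3, 493.7] turn [0.0, 0.237, 0.0] rows>= 10.9
```

```bash
python3 -m inch '[[[0,-59,0],[0,0,0],60],[[0,-59,0],[0,0,0],60],[[-227,-59,494],[0,0.237,0],50],[[-227,-59,494],[0,0.237,0],50],[[-227,-59,494],[0,0.237,0],50],[[-227,-59,494],[0,0.237,0],50],[[-227,-59,494],[0,0.237,0],50],[[-227,-59,494],[0,0.237,0],50],[[-227,-59,494],[0,0.237,0],50],[[-227,-59,494],[0,0.237,0],50],[[-227,-59,494],[0,0.237,0],50],[[-227,-59,494],[0,0.237,0],50],[[-227,-59,494],[0,0.237,0],50],[[-227,-59,494],[0,0.237,0],50],[[-227,-59,494],[0,0.237,0],50],[[-227,-59,494],[0,0.237,0],50],[[-227,-59,494],[0,0.237,0],50]]' 30
python3 - <<'E'
from h import *
p=sw(-102,0,0)
plan([(p[0],p[1],.29,-88.55),(p[0],p[1],.166,-88.55)])
c=bot.camera("top");save(c,"g1",(290,120,380,210),6)
E
```

```text
time: 3.2
ee_pos: [0.5603, -0.1845, 0.2909]
tcp_rot: [-90.0, -0.0, -88.6]
wrist_force: [-0.0, 0.4, 0.4]
opening: 0.05
shift [-0.5, 0.9, 0.6] turn [-0.001, -0.001, 0.0] rows>= 0.0
shift [-0.6, 124.9, 0.5] turn [-0.001, -0.001, 0.0] rows>= 2.5
```

View pics/g1.png

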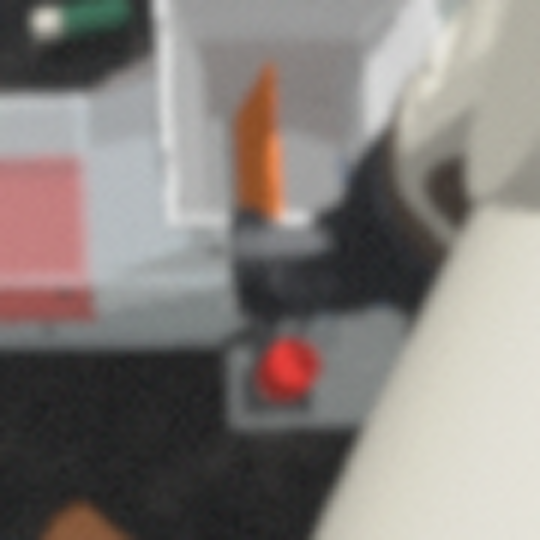

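```bash
python3 -m inch '[[[0,30,0],[0,0,0],50],[[0,60,0],[0,0,0],50],[[0,85,0],[0,0,0],50],[[0,105,0],[0,0,0],50],[[0,116,0],[0,0,0],50],[[0,125,0],[0,0,0],50],[[0,125,0],[0,0,0],50]]' 30 && python3 -m inch '[[[0,0,0],[0,0,0],15],[[0,0,0],[0,0,0],15],[[0,0,0],[0,0,0],15],[[0,0,0],[0,0,0],15],[[0,0,0],[0,0,0],15],[[0,0,0],[0,0,0],15],[[0,0,0],[0,0,0],15],[[0,0,0],[0,0,0],15]]' 40
```

```text
time: 3.95
ee_pos: [0.56, -0.1848, 0.1655]
tcp_rot: [-90.0, -0.0, -88.6]
wrist_force: [0.3, 0.3, -0.5]
opening: 0.0507
time: 4.75
ee_pos: [0.5604, -0.1848, 0.1666]
tcp_rot: [-89.9, -0.0, -88.6]
wrist_force: [-1.2, 1.4, 6.2]
opening: 0.0205
```

```bash
python3 -m inch '[[[0,-10,0],[0,0,0],15],[[0,-25,0],[0,0,0],15],[[0,-40,0],[0,0,0],15],[[0,-60,0],[0,0,0],15],[[0,-60,0],[0,0,0],15],[[0,-60,0],[0,0,0],15]]' && python3 - <<'E'
from h import *
c=bot.camera("scene");save(c,"p1",(270,115,370,195),6)
E
```

```text
time: 5.35
ee_pos: [0.5605, -0.1849, 0.2266]
tcp_rot: [-89.9, -0.1, -88.6]
wrist_force: [0.3, -0.1, -0.8]
opening: 0.0209
```

View pics/p1.png

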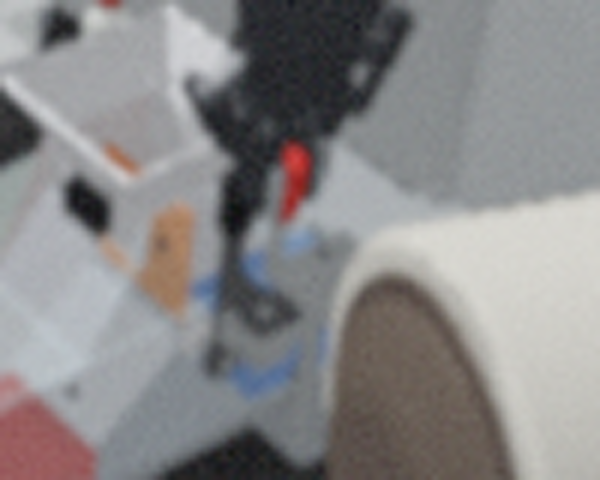

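```bash
python3 -m inch '[[[25,0,0],[0,0,0],15],[[60,0,0],[0,0,0],15],[[90,0,-0.5],[0,0,0],15],[[105,0,-0.5],[0,0,0],15],[[105,0,-0.5],[0,0,0],15],[[105,0,-0.5],[0,0,0],15],[[105,10,-0.5],[0,0,0],15],[[105,22,-0.5],[0,0,0],15],[[105,25,-0.5],[0,0,0],15],[[105,28,-0.5],[0,0,0],15],[[105,31,-0.5],[0,0,0],15],[[105,34,-0.5],[0,0,0],15],[[105,37,-0.5],[0,0,0],15],[[105,40,-0.5],[0,0,0],15],[[105,44,-0.5],[0,0,0],15],[[105,44,-0.5],[0,0,0],15]]'; python3 - <<'E'
from h import *
print({k:np.round(v,3).tolist() for k,v in bot.get_obs().items() if k in("ee_pos","tcp_rot","wrist_force","torque")})
c=bot.camera("scene");save(c,"p2",(290,120,380,195),6)
p=sw(-102,-105,0);print(p,px(c,sw(-102,-105,146)))
E
```

```text
time: 7.0
ee_pos: [0.5621, -0.2898, 0.1811]
tcp_rot: [-90.0, -0.0, -88.6]
wrist_force: [-0.2, 0.9, 0.2]
opening: 0.0208
{'ee_pos': [0.562, -0.29, 0.181], 'tcp_rot': [-89.978, -0.001, -88.645], 'wrist_force': [-0.196, 0.916, 0.19], 'torque': [-0.006, -0.031, 0.041]}
[ 0.56345755 -0.28896647  0.        ] [338.30825102 155.43450559]
```

View pics/p2.png

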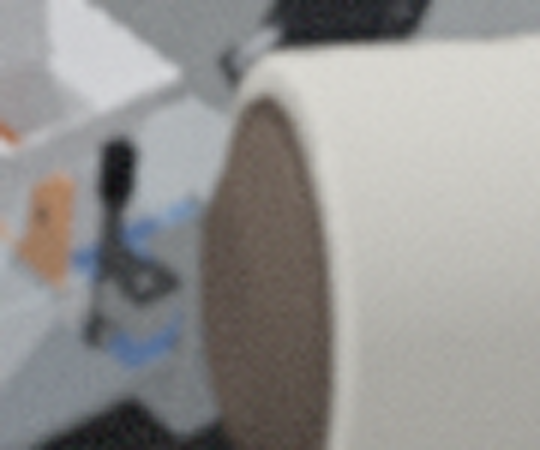

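```bash
python3 -m inch '[[[0,5,0],[0,0,0],15],[[0,10,0],[0,0,0],15],[[0,15,0],[0,0,0],15],[[0,20,0],[0,0,0],15],[[0,22.5,0],[0,0,0],15],[[0,24,0],[0,0,0],15],[[0,24,0],[0,0,0],15]]'
```

```text
time: 7.75
ee_pos: [0.5621, -0.2897, 0.1573]
tcp_rot: [-90.0, -0.0, -88.6]
wrist_force: [0.2, 0.4, -2.2]
opening: 0.0206
```

```bash
python3 -m inch '[[[0,1,0],[0,0,0],15],[[0,1.5,0],[0,0,0],15],[[0,1.5,0],[0,0,0],15]]' && python3 -m inch '[[[0,0,0],[0,0,0],50],[[0,0,0],[0,0,0],50],[[0,0,0],[0,0,0],50],[[0,0,0],[0,0,0],50],[[0,0,0],[0,0,0],50],[[0,-30,0],[0,0,0],50],[[0,-70,0],[0,0,0],50],[[0,-115,0],[0,0,0],50],[[0,-130,0],[0,0,0],50],[[0,-130,0],[0,0,0],50]]'; python3 - <<'E'
from h import *
Y=1.45
for o in [(-27,40,70),(-27,40,50)]:
    x=cw(*o);print(x);
g=cw(-27,40,0)
plan([(g[0],g[1],.286,5.4-90),(g[0],g[1],.08,5.4-90)])
plan([(*sw(-72,0,290),-88.55)])
E
```

```text
time: 8.05
ee_pos: [0.5622, -0.2897, 0.1566]
tcp_rot: [-89.9, -0.0, -88.6]
wrist_force: [-1.0, 2.2, 4.5]
opening: 0.0209
time: 9.05
ee_pos: [0.5627, -0.29, 0.2897]
tcp_rot: [-89.7, -0.2, -88.6]
wrist_force: [-0.5, -0.1, -0.6]
opening: 0.0499
[0.54375182 0.21112302 0.07      ]
[0.54375182 0.21112302 0.05      ]
shift [-501.5, 2.3, -7.0] turn [-0.006, -0.07, 0.003] rows>= 10.0
shift [-502.0, 208.3, -8.2] turn [-0.006, -0.07, 0.003] rows>= 10.9
shift [-106.1, -0.4, 30.6] turn [-0.006, -0.002, 0.003] rows>= 2.2
```

```bash
python3 -m inch '[[[-502,0,-7],[0,-0.07,0],0],[[-502,0,-7],[0,-0.07,0],0],[[-502,0,-7],[0,-0.07,0],0],[[-502,0,-7],[0,-0.07,0],0],[[-502,0,-7],[0,-0.07,0],0],[[-502,0,-7],[0,-0.07,0],0],[[-502,0,-7],[0,-0.07,0],0],[[-502,0,-7],[0,-0.07,0],0],[[-502,0,-7],[0,-0.07,0],0],[[-502,0,-7],[0,-0.07,0],0],[[-502,0,-7],[0,-0.07,0],0],[[-502,0,-7],[0,-0.07,0],0],[[-502,0,-7],[0,-0.07,0],0],[[-502,50,-7],[0,-0.07,0],0],[[-502,100,-7],[0,-0.07,0],0],[[-502,150,-7],[0,-0.07,0],0],[[-502,190,-7],[0,-0.07,0],0],[[-502,206,-7],[0,-0.07,0],0],[[-502,206,-7],[0,-0.07,0],0]]'; python3 - <<'E'
from h import *
s=bot.get_obs();print(s["ee_pos"],s["tcp_rot"])
g=cw(-27,40,0);plan([(g[0],g[1],.065,-84.6)])
c=bot.camera("top");save(c,"k0",(170,150,250,215),6)
c2=bot.camera("scene");im=c2["frame"][145:180,300:380];cv2.imwrite("pics/k0s.png",cv2.resize(im[:,:,::-1],None,fx=6,fy=6))
a=cv2.imread("pics/k0.png");b=cv2.imread("pics/k0s.png");cv2.imwrite("pics/k1.png",np.vstack([a,b]))
E
```

```text
time: 10.95
ee_pos: [0.5621, 0.0978, 0.1159]
tcp_rot: [-89.8, 1.6, -80.9]
wrist_force: [0.0, 0.1, 0.2]
opening: 0.0001
[0.56214693 0.0978072  0.1159249 ] [-89.83732975   1.59018732 -80.8645813 ]
shift [-113.3, 54.1, -0.3] turn [-0.002, 0.065, -0.028] rows>= 2.5
```

View pics/k1.png

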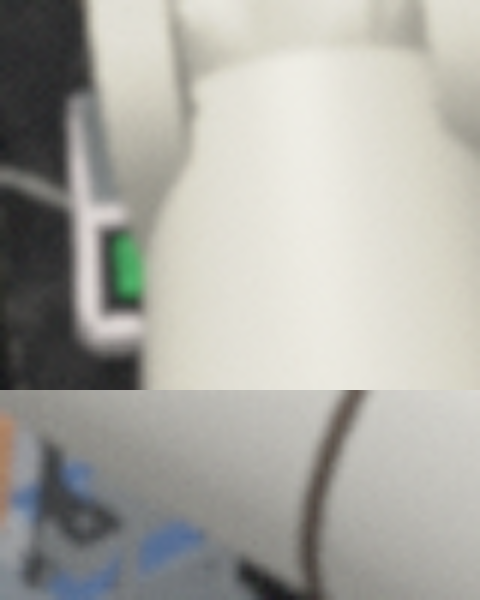

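```bash
python3 -m inch '[[[-30,0,0],[0,0.065,-0.028],0],[[-70,0,0],[0,0.065,-0.028],0],[[-113,0,0],[0,0.065,-0.028],0],[[-113,0,0],[0,0.065,-0.028],0],[[-113,0,0],[0,0.065,-0.028],0],[[-113,0,0],[0,0.065,-0.028],0],[[-113,0,0],[0,0.065,-0.028],0],[[-113,20,0],[0,0.065,-0.028],0],[[-113,40,0],[0,0.065,-0.028],0],[[-113,50,0],[0,0.065,-0.028],0],[[-113,50,0],[0,0.065,-0.028],0]]'; python3 - <<'E'
from h import *
g=cw(-27,40,0);plan([(g[0],g[1],.05,-84.6)]);
print(bot.get_obs()["ee_pos"])
E
```

```text
time: 12.15
ee_pos: [0.5597, 0.1083, 0.073]
tcp_rot: [-90.3, 2.1, -80.1]
wrist_force: [0.3, 0.8, 0.6]
opening: -0.0002
shift [-103.1, 26.7, 2.2] turn [0.007, 0.079, -0.036] rows>= 2.1
[0.55968832 0.10833036 0.07295507]
```

```bash
python3 -m inch '[[[0,-40,0],[0,0,0],0],[[0,-60,0],[0,0,0],0],[[0,-60,0],[0,0,0],0]]'; python3 - <<'E'
from h import *
s=bot.get_obs();print(np.round(s["q"],1),s["tcp_rot"],s["joint_efforts"])
E
```

```text
time: 12.45
ee_pos: [0.5617, 0.1064, 0.1356]
tcp_rot: [-90.1, 2.1, -80.0]
wrist_force: [-0.2, -0.3, -0.7]
opening: 0.0001
[  9.7   7.2   1.9  84.8   2.1 179.7] [-90.08043607   2.10556884 -80.04896311] [-5.05289901e-02 -5.42282510e+01  4.70325422e+01  9.24929380e-01
  1.13777413e-01 -1.72381749e-02]
```

```bash
python3 -m inch '[[[0,-20,0],[0,-3.0,0],0],[[0,-20,0],[0,-3.0,0],0],[[0,-20,0],[0,-3.0,0],0],[[0,-20,0],[0,-3.0,0],0],[[0,-20,0],[0,-3.0,0],0],[[0,-20,0],[0,-3.0,0],0],[[0,-20,0],[0,-3.0,0],0],[[0,-20,0],[0,-3.0,0],0],[[0,-20,0],[0,-3.0,0],0],[[0,-20,0],[0,-3.0,0],0],[[0,-20,0],[0,-3.0,0],0],[[0,-20,0],[0,-3.0,0],0],[[0,-20,0],[0,-3.0,0],0],[[0,-20,0],[0,-3.0,0],0],[[0,-20,0],[0,-3.0,0],0],[[0,-20,0],[0,-3.0,0],0],[[0,-20,0],[0,-3.0,0],0],[[0,-20,0],[0,-3.0,0],0],[[0,-20,0],[0,-3.0,0],0],[[0,-20,0],[0,-3.0,0],0]]'; python3 - <<'E'
from h import *
g=cw(-27,40,0);plan([(g[0],g[1],.155,95.4),(g[0],g[1],.065,95.4)]);
print(np.round(bot.get_obs()["q"],1))
E
```

```text
time: 14.45
ee_pos: [0.5616, 0.1056, 0.1542]
tcp_rot: [-89.6, -2.1, 92.2]
wrist_force: [0.7, 0.4, 0.5]
opening: -0.0001
shift [106.1, 3.2, 13.7] turn [-0.007, -0.056, 0.036] rows>= 2.1
shift [102.8, 93.1, 13.1] turn [-0.007, -0.056, 0.036] rows>= 2.8
[ 9.6  7.2  3.9 86.9  2.1  7.4]
```

```bash
python3 -m inch '[[[50,0,6],[0,-0.056,0.036],0],[[106,3,14],[-0.007,-0.056,0.036],0],[[106,3,14],[-0.007,-0.056,0.036],0],[[106,3,14],[-0.007,-0.056,0.036],0],[[106,3,14],[-0.007,-0.056,0.036],0],[[106,3,14],[-0.007,-0.056,0.036],0]]'; python3 - <<'E'
from h import *
g=cw(-27,40,0);plan([(g[0],g[1],.065,95.4),(g[0],g[1],.05,95.4)]);
E
```

```text
time: 15.05
ee_pos: [0.5438, 0.2098, 0.1549]
tcp_rot: [-90.0, 0.0, 95.3]
wrist_force: [-0.2, -0.2, -0.6]
opening: -0.0
shift [1.3, 89.9, -0.1] turn [-0.0, -0.001, -0.0] rows>= 1.8
shift [1.3, 104.9, -0.1] turn [-0.0, -0.001, -0.0] rows>= 2.1
```

```bash
python3 -m inch '[[[1,45,0],[0,0,0],0],[[1,80,0],[0,0,0],0],[[1,90,0],[0,0,0],0],[[1,95,0],[0,0,0],0],[[1,98,0],[0,0,0],0],[[1,101,0],[0,0,0],0],[[1,103,0],[0,0,0],0],[[1,103,0],[0,0,0],0]]' && python3 -m inch '[[[0,1,0],[0,0,0],0],[[0,2,0],[0,0,0],0],[[0,2,0],[0,0,0],0]]'
```

```text
time: 15.85
ee_pos: [0.544, 0.211, 0.0525]
tcp_rot: [-90.1, -0.0, 95.3]
wrist_force: [-0.1, -0.3, -0.2]
opening: 0.0001
time: 16.15
ee_pos: [0.5439, 0.2111, 0.0504]
tcp_rot: [-90.0, -0.0, 95.3]
wrist_force: [-0.1, -0.1, 0.0]
opening: -0.0001
```

```bash
python3 -m inch '[[[0,1,0],[0,0,0],0],[[0,2,0],[0,0,0],0],[[0,2,0],[0,0,0],0]]' && python3 -m inch '[[[0,1,0],[0,0,0],0],[[0,2,0],[0,0,0],0],[[0,2,0],[0,0,0],0]]'
```

```text
time: 16.45
ee_pos: [0.5441, 0.2112, 0.05]
tcp_rot: [-90.1, -0.0, 95.3]
wrist_force: [-5.1, -2.0, 11.9]
opening: -0.0
time: 16.75
ee_pos: [0.5441, 0.2112, 0.05]
tcp_rot: [-90.2, -0.1, 95.3]
wrist_force: [-6.5, -2.4, 14.5]
opening: 0.0001
```

Bottomed at 50 mm. Retreat and look.

```bash
python3 -m inch '[[[0,-40,0],[0,0,0],0],[[0,-90,0],[0,0,0],0],[[0,-140,0],[0,0,0],50],[[0,-190,0],[0,0,0],50],[[0,-240,0],[0,0,0],50],[[-50,-240,-90],[0,0,0],50],[[-100,-240,-140],[0,0,0],50],[[-100,-240,-140],[0,0,0],50],[[-100,-240,-140],[0,0,0],50],[[-100,-240,-140],[0,0,0],50]]'; python3 - <<'E'
from h import *
c=bot.camera("scene");save(c,"z",(185,195,255,275),6);save(c,"z2",(280,120,380,200),4.8)
a=cv2.imread("pics/z.png");b=cv2.imread("pics/z2.png");h=384
cv2.imwrite("pics/v1.png",np.hstack([cv2.resize(a,(336,h)),cv2.resize(b,(480-40,h))]))
plan([(*sw(-72,0,290),91.45)]);print(sw(-72,0,200))
print(cassettes(bot.camera("top")))
E
```

```text
time: 17.75
ee_pos: [0.6943, 0.122, 0.2874]
tcp_rot: [-90.0, -0.0, 95.2]
wrist_force: [-0.3, -0.1, -0.6]
opening: 0.05
shift [-295.9, -2.0, 129.8] turn [0.001, 0.066, 0.001] rows>= 6.5
[ 0.59079348 -0.18324161  0.2       ]
[(np.int32(2823), [240.0, 244.0], [0.4015, 0.0524], [0.25, 0.114], -89.0, 'red', 54, 0), (np.int32(262), [304.0, 247.0], [0.3979, -0.1163], [0.067, 0.035], 78.6, 'red', 55, 0), (np.int32(254), [333.0, 250.0], [0.3894, -0.202], [0.066, 0.035], -89.0, 'blue', 0, 49), (np.int32(264), [361.0, 252.0], [0.3855, -0.284], [0.07, 0.035], -68.7, 'red', 53, 0)]
```

View pics/v1.png

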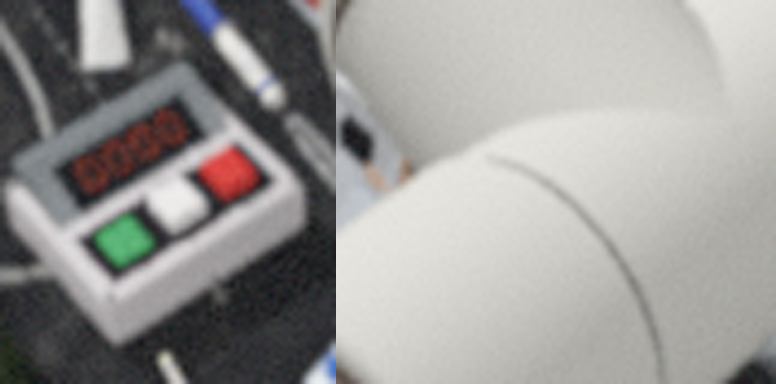

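```bash
python3 -m inch '[[[-45,-5,130],[0,0.066,0],50],[[-296,-5,130],[0,0.066,0],50],[[-296,-5,130],[0,0.066,0],50],[[-296,-5,130],[0,0.066,0],50],[[-296,-5,130],[0,0.066,0],50],[[-296,-5,130],[0,0.066,0],50],[[-296,-5,130],[0,0.066,0],50],[[-296,-5,130],[0,0.066,0],50],[[-296,-5,130],[0,0.066,0],50],[[-296,-5,130],[0,0.066,0],50],[[-296,-5,130],[0,0.066,0],50],[[-296,-5,130],[0,0.066,0],50]]'; python3 - <<'E'
from h import *
plan([(*sw(-72,0,188),91.45),(*sw(-72,54,188),91.45)])
E
```

```text
time: 19.05
ee_pos: [0.5904, -0.1813, 0.294]
tcp_rot: [-90.1, -0.1, 91.6]
wrist_force: [-0.0, -0.3, -0.2]
opening: 0.0501
shift [-2.1, 106.0, -0.2] turn [0.002, 0.003, 0.001] rows>= 2.1
shift [51.9, 106.0, -0.3] turn [0.002, 0.003, 0.001] rows>= 2.4
```

```bash
python3 -m inch '[[[-2,40,0],[0,0,0],50],[[-2,75,0],[0,0,0],50],[[-2,95,0],[0,0,0],50],[[-2,106,0],[0,0,0],50],[[-2,106,0],[0,0,0],50],[[10,106,0],[0,0,0],50],[[20,106,0],[0,0,0],50],[[30,106,0],[0,0,0],50],[[38,106,0],[0,0,0],50],[[44,106,0],[0,0,0],50],[[44,106,0],[0,0,0],50]]' && python3 -m inch '[[[2,0,0],[0,0,0],50],[[4,0,0],[0,0,0],50],[[4,0,0],[0,0,0],50]]' && python3 -m inch '[[[2,0,0],[0,0,0],50],[[3,0,0],[0,0,0],50],[[3,0,0],[0,0,0],50]]'
```

```text
time: 20.15
ee_pos: [0.5894, -0.136, 0.1882]
tcp_rot: [-90.1, -0.1, 91.7]
wrist_force: [-0.6, -1.1, 0.5]
opening: 0.0503
time: 20.45
ee_pos: [0.5892, -0.1322, 0.1881]
tcp_rot: [-90.1, -0.1, 91.7]
wrist_force: [-0.3, -1.1, -1.0]
opening: 0.05
time: 20.75
ee_pos: [0.5892, -0.1313, 0.1879]
tcp_rot: [-90.1, 0.1, 91.6]
wrist_force: [0.7, -10.9, -2.2]
opening: 0.05
```

```bash
python3 -m inch '[[[-5,0,0],[0,0,0],50],[[-10,-20,0],[0,0,0],50],[[-10,-60,0],[0,0,0],50],[[-10,-100,0],[0,0,0],50],[[-10,-110,0],[0,0,0],50]]'; cat >> h.py <<'E'
def cass(c,box=(190,215,385,270)):
    f=c["frame"].astype(int);g=cv2.GaussianBlur(c["frame"],(3,3),0).astype(int);out=[]
    for a,ce,m in comps(c,box,g.max(2)>100,150):
        if a>420: continue
        ys,xs=np.nonzero(m);P=np.array([at(c,(x,y),.012)[:2] for x,y in zip(xs,ys)])
        w,v=np.linalg.eigh(np.cov((P-P.mean(0)).T));ang=np.degrees(np.arctan2(v[1,1],v[0,1]))%180
        d=g[m];r=((d[:,0]-d[:,2])>60).sum();b=((d[:,2]-d[:,0])>60).sum()
        out.append(('red' if r>b else 'blue',P.mean(0).round(4).tolist(),round(ang,1),int(a),np.round(np.sqrt(w*12),3).tolist(),int(max(r,b))))
    return out
E
python3 - <<'E'
from h import *
c=bot.camera("top");save(c,"t2",(110,100,410,280),2.65)
for k in cass(c):print(k)
print(bot.get_obs()["ee_pos"])
E
```

```text
time: 21.25
ee_pos: [0.5897, -0.1411, 0.3028]
tcp_rot: [-90.4, 0.2, 91.6]
wrist_force: [0.8, -0.1, 0.9]
opening: 0.0499
('red', [0.4273, -0.0383], np.float64(101.6), 268, [0.035, 0.066], 53)
('blue', [0.4129, 0.0419], np.float64(63.5), 268, [0.035, 0.066], 46)
('blue', [0.4095, 0.1293], np.float64(110.2), 266, [0.035, 0.065], 46)
[ 0.58991463 -0.14114531  0.30238525]
```

View pics/t2.png

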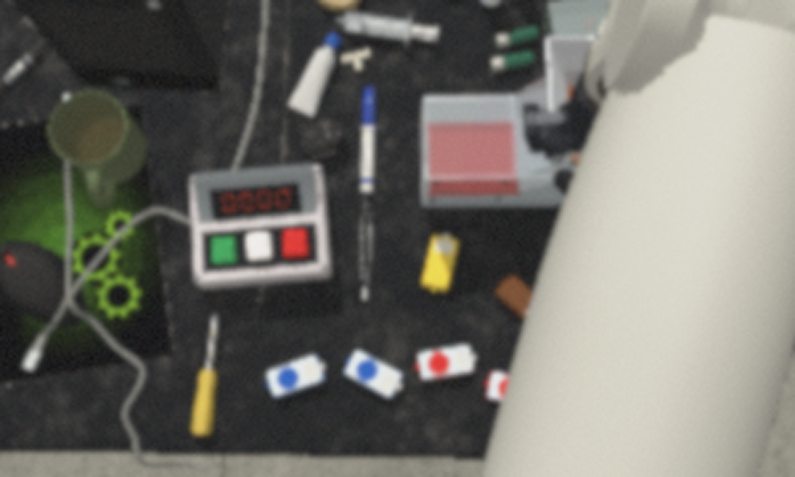

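```bash
python3 - <<'E'
from h import *
a=(.4095,.1293);plan([(*a,.10,20.2),(*a,.002,20.2)])
d=sw(2,0,0);print(d)
S=(*a,.002,20.2);plan([(*a,.20,20.2),(*d[:2],.285,91.45),(*d[:2],.248,91.45)],S)
E
```

```text
shift [275.9, 200.2, 174.4] turn [0.009, 1.246, 0.002] rows>= 8.3
shift [276.3, 298.2, 175.2] turn [0.009, 1.246, 0.002] rows>= 8.9
[ 0.66476983 -0.18137083  0.        ]
shift [-0.0, -198.0, 0.0] turn [0.0, 0.0, 0.0] rows>= 4.0
shift [132.3, -283.0, -379.7] turn [0.0, -1.244, 0.0] rows>= 9.8
shift [132.3, -246.0, -379.7] turn [0.0, -1.244, 0.0] rows>= 9.4
```

```bash
python3 -m inch '[[[276,200,174],[0,1.246,0],50],[[276,200,174],[0,1.246,0],50],[[276,200,174],[0,1.246,0],50],[[276,200,174],[0,1.246,0],50],[[276,200,174],[0,1.246,0],50],[[276,200,174],[0,1.246,0],50],[[276,200,174],[0,1.246,0],50],[[276,200,174],[0,1.246,0],50],[[276,200,174],[0,1.246,0],50],[[276,200,174],[0,1.246,0],50],[[276,200,174],[0,1.246,0],50],[[276,200,174],[0,1.246,0],50],[[276,200,174],[0,1.246,0],50],[[276,200,174],[0,1.246,0],50]]'; python3 - <<'E'
from h import *
a=(.4095,.1293);plan([(*a,.002,20.2)])
E
```

```text
time: 22.7
ee_pos: [0.4102, 0.129, 0.1003]
tcp_rot: [-90.3, -0.3, 20.2]
wrist_force: [0.7, -0.3, -0.2]
opening: 0.0499
shift [-1.2, 98.3, 1.0] turn [0.005, -0.001, 0.006] rows>= 2.0
```

```bash
python3 -m inch '[[[-1,40,1],[0.005,0,0.006],50],[[-1,75,1],[0.005,0,0.006],50],[[-1,90,1],[0.005,0,0.006],50],[[-1,97,1],[0.005,0,0.006],50],[[-1,97,1],[0.005,0,0.006],50],[[-1,97,1],[0.005,0,0.006],20],[[-1,97,1],[0.005,0,0.006],20],[[-1,97,1],[0.005,0,0.006],20],[[-1,97,1],[0.005,0,0.006],20],[[-1,97,1],[0.005,0,0.006],20],[[-1,97,1],[0.005,0,0.006],20]]' 30 && python3 -m inch '[[[0,-50,0],[0,0,0],20],[[0,-100,0],[0,0,0],20],[[0,-150,0],[0,0,0],20],[[0,-200,0],[0,0,0],20],[[0,-200,0],[0,0,0],20]]'; python3 - <<'E'
from h import *
d=sw(2,0,0)
plan([(*d[:2],.285,91.45)])
E
```

```text
time: 23.8
ee_pos: [0.4107, 0.1296, 0.0047]
tcp_rot: [-90.0, -0.2, 20.2]
wrist_force: [-1.3, -0.8, 7.1]
opening: 0.029
time: 24.3
ee_pos: [0.4121, 0.1302, 0.2117]
tcp_rot: [-90.1, -0.7, 20.2]
wrist_force: [0.1, -0.4, -0.4]
opening: 0.0296
shift [130.7, -71.2, -379.7] turn [0.009, -1.244, 0.01] rows>= 8.3
```

```bash
python3 -m inch '[[[0,-50,0],[0,-0.1,0],20],[[15,-71,-45],[0,-0.25,0],20],[[131,-71,-380],[0.009,-1.244,0.01],20],[[131,-71,-380],[0.009,-1.244,0.01],20],[[131,-71,-380],[0.009,-1.244,0.01],20],[[131,-71,-380],[0.009,-1.244,0.01],20],[[131,-71,-380],[0.009,-1.244,0.01],20],[[131,-71,-380],[0.009,-1.244,0.01],20],[[131,-71,-380],[0.009,-1.244,0.01],20],[[131,-71,-380],[0.009,-1.244,0.01],20],[[131,-71,-380],[0.009,-1.244,0.01],20],[[131,-71,-380],[0.009,-1.244,0.01],20],[[131,-71,-380],[0.009,-1.244,0.01],20],[[131,-71,-380],[0.009,-1.244,0.01],20],[[131,-71,-380],[0.009,-1.244,0.01],20]]'; python3 - <<'E'
from h import *
d=sw(2,0,0)
plan([(*d[:2],.250,91.45)])
c=bot.camera("top");save(c,"d1",(260,90,400,200),5.5)
E
```

```text
time: 25.8
ee_pos: [0.6648, -0.1807, 0.2858]
tcp_rot: [-90.1, 0.0, 91.5]
wrist_force: [0.4, 0.0, -0.5]
opening: 0.0295
shift [-0.7, 35.8, 0.1] turn [0.001, 0.001, -0.0] rows>= 0.7
```

View pics/d1.png

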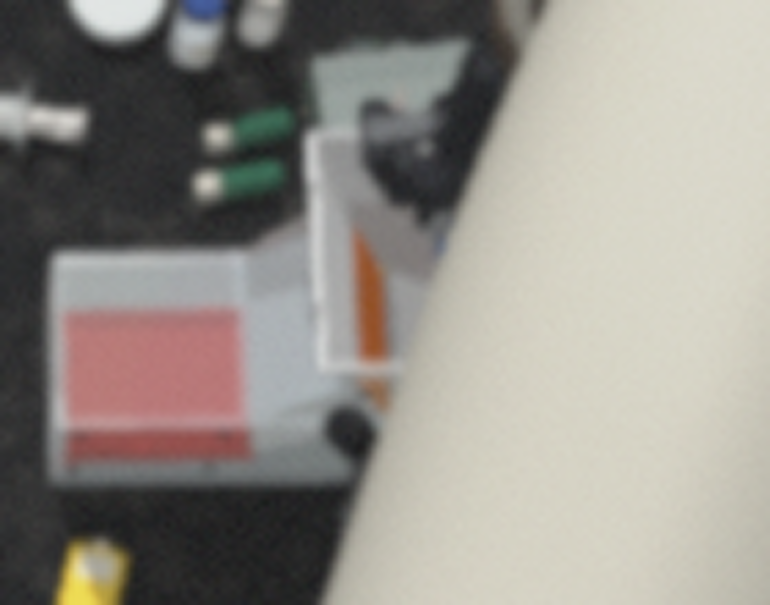

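```bash
python3 -m inch '[[[-1,15,0],[0,0,0],20],[[-1,28,0],[0,0,0],20],[[-1,35,0],[0,0,0],20],[[-1,35,0],[0,0,0],20],[[-1,35,0],[0,0,0],46],[[-1,35,0],[0,0,0],46],[[-1,35,0],[0,0,0],46],[[-1,35,0],[0,0,0],46],[[-1,35,0],[0,0,0],46],[[-1,0,0],[0,0,0],46],[[-1,-20,0],[0,0,0],46]]' && python3 -m inch '[[[0,-10,50],[0,0,0],50],[[90,-10,100],[0,0,0],50],[[130,-10,140],[0,0,0],50],[[170,-10,180],[0,0,0],50],[[170,-10,180],[0,0,0],50],[[170,-10,180],[0,0,0],50],[[170,-10,180],[0,0,0],50],[[170,-10,180],[0,0,0],50]]'; python3 - <<'E'
from h import *
c=bot.camera("top");save(c,"d2",(260,90,400,200),5.5)
for k in cass(c):print(k)
print(bot.get_obs()["ee_pos"])
E
```

```text
time: 26.95
ee_pos: [0.6643, -0.1817, 0.3069]
tcp_rot: [-90.0, -0.0, 91.5]
wrist_force: [-1.2, 0.4, -0.4]
opening: 0.0459
time: 27.75
ee_pos: [0.4805, -0.0166, 0.317]
tcp_rot: [-90.1, 0.0, 91.5]
wrist_force: [0.1, 0.3, -0.4]
opening: 0.0498
('red', [0.385, -0.2836], np.float64(110.7), 269, [0.034, 0.066], 53)
[ 0.48071933 -0.01699018  0.31666361]
```

View pics/d2.png

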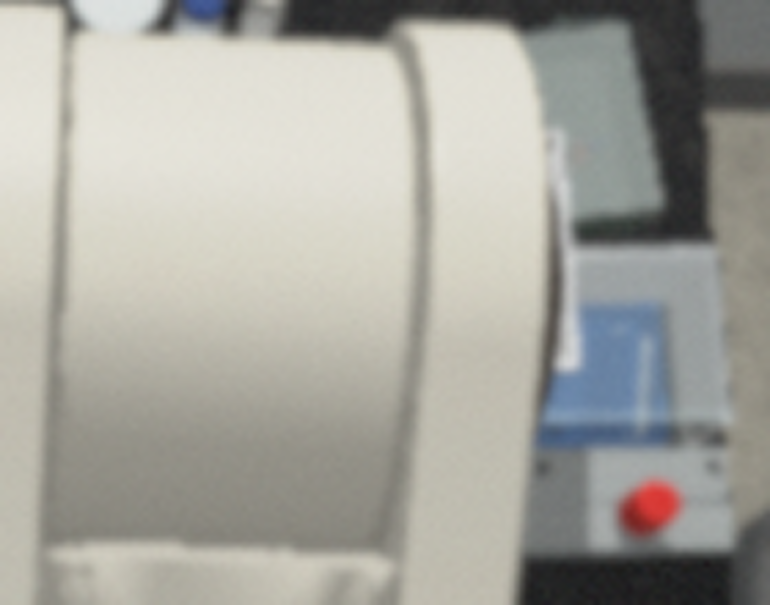

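```bash
python3 - <<'E'
from h import *
a=(.4127,.0418);plan([(*a,.10,153.5)])
d=sw(2,0,0);S=(*a,.205,153.5);plan([(*d[:2],.285,91.45)],S)
E
```

```text
shift [60.6, 216.6, 66.6] turn [0.001, -1.083, -0.001] rows>= 7.2
shift [-325.2, -80.0, 87.3] turn [0.0, 1.083, -0.0] rows>= 7.2
```

```bash
python3 -m inch '[[[61,120,67],[0,-1.083,0],50],[[61,120,67],[0,-1.083,0],50],[[61,150,67],[0,-1.083,0],50],[[61,180,67],[0,-1.083,0],50],[[61,217,67],[0,-1.083,0],50],[[61,217,67],[0,-1.083,0],50],[[61,217,67],[0,-1.083,0],50],[[61,217,67],[0,-1.083,0],50],[[61,217,67],[0,-1.083,0],50],[[61,217,67],[0,-1.083,0],50],[[61,217,67],[0,-1.083,0],50]]'; python3 - <<'E'
from h import *
a=(.4127,.0418);plan([(*a,.004,153.5)])
for n in ("top","scene"):
    c=bot.camera(n);print(n,px(c,(*a,.01)),[(np.round(d["box"]).tolist(),round(d["confidence"],2)) for d in bot.search_frame(c,"blue_cassette0")][:6])
save(c,"s3",(170,120,360,290),3.9)
E
```

```text
time: 28.9
ee_pos: [0.4126, 0.0419, 0.0994]
tcp_rot: [-90.0, 0.0, 153.4]
wrist_force: [-1.5, -0.0, 0.8]
opening: 0.0502
shift [-0.1, 95.4, 0.1] turn [-0.0, -0.001, -0.0] rows>= 1.9
top [250.52836877 240.56665423] [([294.0, 244.0, 314.0, 256.0], 0.64), ([320.0, 243.0, 344.0, 256.0], 0.61)]
scene [282.06738828 255.83609013] [([272.0, 252.0, 292.0, 265.0], 0.7), ([342.0, 222.0, 359.0, 237.0], 0.55), ([359.0, 209.0, 375.0, 230.0], 0.19)]
```

View pics/s3.png

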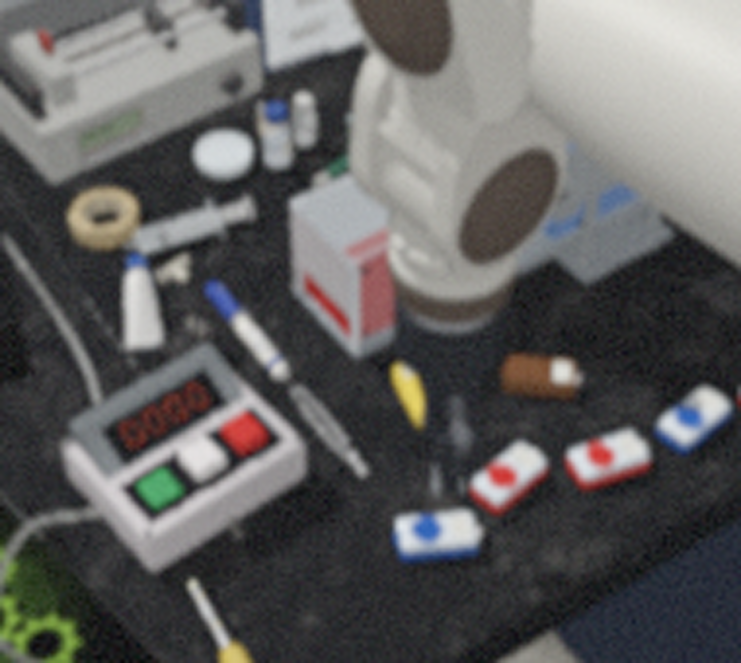

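```bash
python3 -m inch '[[[0,40,0],[0,0,0],50],[[0,75,0],[0,0,0],50],[[0,90,0],[0,0,0],50],[[0,95,0],[0,0,0],50],[[0,95,0],[0,0,0],50],[[0,95,0],[0,0,0],20],[[0,95,0],[0,0,0],20],[[0,95,0],[0,0,0],20],[[0,95,0],[0,0,0],20],[[0,95,0],[0,0,0],20],[[0,95,0],[0,0,0],20]]' 30 && python3 -m inch '[[[0,-50,0],[0,0,0],20],[[0,-100,0],[0,0,0],20],[[0,-150,0],[0,0,0],20],[[0,-200,0],[0,0,0],20],[[0,-250,0],[0,0,0],20],[[0,-270,0],[0,0,0],20],[[0,-280,0],[0,0,0],20],[[0,-280,0],[0,0,0],20]]'; python3 - <<'E'
from h import *
d=sw(2,0,0);plan([(*d[:2],.287,91.45)])
c=bot.camera("top")
# lever knob darkness check + cassettes
for k in cass(c):print(k)
E
```

```text
time: 30.2
ee_pos: [0.4135, 0.0423, 0.006]
tcp_rot: [-90.1, 0.2, 153.5]
wrist_force: [-0.4, -0.2, 6.3]
opening: 0.0287
time: 31.0
ee_pos: [0.413, 0.0423, 0.2867]
tcp_rot: [-90.1, 0.2, 153.5]
wrist_force: [-0.0, -0.1, -1.6]
opening: 0.0292
shift [-325.1, 0.8, 87.8] turn [0.004, 1.083, -0.002] rows>= 7.2
('blue', [0.3906, -0.2019], np.float64(97.5), 262, [0.034, 0.066], 48)
('red', [0.3849, -0.2833], np.float64(110.7), 278, [0.035, 0.067], 53)
```

```bash
cat >> h.py <<'E'
def lever(c):
    g=cv2.cvtColor(c["frame"],cv2.COLOR_RGB2GRAY);r={}
    for n,t in(("L",.36),("0",0),("R",-.36)):
        u=px(c,sw(-72,128*np.sin(t),95+128*np.cos(t)));x,y=np.round(u).astype(int)
        r[n]=(x,y,round(float(g[y-2:y+3,x-2:x+3].mean()),1))
    return r
E
python3 -m inch '[[[-325,0,88],[0,1.083,0],20],[[-325,0,88],[0,1.083,0],20],[[-325,0,88],[0,1.083,0],20],[[-325,0,88],[0,1.083,0],20],[[-325,0,88],[0,1.083,0],20],[[-325,0,88],[0,1.083,0],20],[[-325,0,88],[0,1.083,0],20],[[-325,0,88],[0,1.083,0],20],[[-325,0,88],[0,1.083,0],20],[[-325,0,88],[0,1.083,0],20],[[-325,0,88],[0,1.083,0],20],[[-325,0,88],[0,1.083,0],20]]'; python3 - <<'E'
from h import *
d=sw(2,0,0);plan([(*d[:2],.250,91.45)])
print(lever(bot.camera("top")))
E
```

```text
time: 32.25
ee_pos: [0.6637, -0.1809, 0.2872]
tcp_rot: [-90.2, 0.0, 91.5]
wrist_force: [-0.6, 0.3, -0.1]
opening: 0.0291
shift [-0.5, 37.2, -0.9] turn [0.004, 0.001, -0.0] rows>= 0.7
{'L': (np.int64(322), np.int64(167), 50.1), '0': (np.int64(341), np.int64(166), 197.2), 'R': (np.int64(358), np.int64(167), 209.8)}
```

```bash
python3 -m inch '[[[-1,15,0],[0,0,0],20],[[-1,28,0],[0,0,0],20],[[-1,36,0],[0,0,0],20],[[-1,36,0],[0,0,0],20],[[-1,36,0],[0,0,0],46],[[-1,36,0],[0,0,0],46],[[-1,36,0],[0,0,0],46],[[-1,36,0],[0,0,0],46],[[-1,36,0],[0,0,0],46],[[-1,0,0],[0,0,0],46],[[-1,-20,0],[0,0,0],46],[[-1,-20,0],[0,0,0],46]]'; python3 - <<'E'
from h import *
a=(.3906,-.2019);plan([(*a,.30,7.5),(*a,.10,7.5)])
E
```

```text
time: 33.5
ee_pos: [0.6641, -0.1821, 0.3105]
tcp_rot: [-90.5, 0.1, 91.5]
wrist_force: [1.2, -0.3, 0.3]
opening: 0.0462
shift [-12.6, 8.2, 274.0] turn [0.008, 1.466, 0.005] rows>= 9.8
shift [-12.3, 208.2, 275.7] turn [0.008, 1.466, 0.005] rows>= 9.8
```

```bash
python3 -m inch '[[[-12,8,274],[0,1.466,0],50],[[-12,8,274],[0,1.466,0],50],[[-12,8,274],[0,1.466,0],50],[[-12,8,274],[0,1.466,0],50],[[-12,8,274],[0,1.466,0],50],[[-12,8,274],[0,1.466,0],50],[[-12,8,274],[0,1.466,0],50],[[-12,50,275],[0,1.466,0],50],[[-12,100,275],[0,1.466,0],50],[[-12,150,275],[0,1.466,0],50],[[-12,200,275],[0,1.466,0],50],[[-12,208,275],[0,1.466,0],50],[[-12,208,275],[0,1.466,0],50]]'; python3 - <<'E'
from h import *
c=bot.camera("scene")
print(px(c,(.3906,-.2019,.01)),[(np.round(d["box"]).tolist(),round(d["confidence"],2)) for d in bot.search_frame(c,"blue_cassette0")])
c=bot.camera("top");print(px(c,(.3906,-.2019,.01)),[(np.round(d["box"]).tolist(),round(d["confidence"],2)) for d in bot.search_frame(c,"blue_cassette0")])
a=(.3906,-.2019);plan([(*a,.005,7.5)])
E
```

```text
time: 34.8
ee_pos: [0.3905, -0.2012, 0.0997]
tcp_rot: [-90.1, -0.4, 7.5]
wrist_force: [-0.4, -1.3, 0.8]
opening: 0.0499
[347.65426081 226.25621663] [([339.0, 222.0, 358.0, 236.0], 0.53), ([244.0, 117.0, 353.0, 210.0], 0.25)]
[332.88795309 249.58892562] [([322.0, 245.0, 336.0, 256.0], 0.66)]
shift [-3.2, 97.9, 1.2] turn [0.005, 0.0, 0.012] rows>= 2.0
```

```bash
python3 -m inch '[[[-1,40,0.5],[0,0,0.01],50],[[-2,75,1],[0,0,0.01],50],[[-2,90,1],[0,0,0.01],50],[[-2,95,1],[0,0,0.01],50],[[-2,95,1],[0,0,0.01],50],[[-2,95,1],[0,0,0.01],20],[[-2,95,1],[0,0,0.01],20],[[-2,95,1],[0,0,0.01],20],[[-2,95,1],[0,0,0.01],20],[[-2,95,1],[0,0,0.01],20],[[-2,95,1],[0,0,0.01],20]]' 30 && python3 -m inch '[[[0,-50,0],[0,0,0],20],[[0,-100,0],[0,0,0],20],[[0,-150,0],[0,0,0],20],[[0,-200,0],[0,0,0],20],[[0,-250,0],[0,0,0],20],[[0,-270,0],[0,0,0],20],[[0,-280,0],[0,0,0],20],[[0,-280,0],[0,0,0],20]]'; python3 - <<'E'
from h import *
d=sw(2,0,0);plan([(*d[:2],.287,91.45)])
c=bot.camera("top")
for k in cass(c):print(k)
E
```

```text
time: 36.1
ee_pos: [0.3928, -0.2025, 0.0098]
tcp_rot: [-90.4, -0.2, 7.5]
wrist_force: [-0.8, 0.6, 7.2]
opening: 0.0291
time: 36.9
ee_pos: [0.3918, -0.2009, 0.2908]
tcp_rot: [-90.4, -0.3, 7.5]
wrist_force: [-0.7, -0.3, -1.5]
opening: 0.0291
shift [273.2, 5.5, -16.3] turn [0.011, -1.465, -0.001] rows>= 9.8
('red', [0.4272, -0.0385], np.float64(101.2), 279, [0.036, 0.067], 51)
('red', [0.398, -0.1164], np.float64(78.4), 277, [0.036, 0.066], 54)
('blue', [0.3942, -0.2571], np.float64(17.5), 280, [0.04, 0.059], 71)
```

```bash
python3 -m inch '[[[273,4,-16],[0,-1.465,0],20],[[273,4,-16],[0,-1.465,0],20],[[273,4,-16],[0,-1.465,0],20],[[273,4,-16],[0,-1.465,0],20],[[273,4,-16],[0,-1.465,0],20],[[273,4,-16],[0,-1.465,0],20],[[273,4,-16],[0,-1.465,0],20],[[273,4,-16],[0,-1.465,0],20],[[273,4,-16],[0,-1.465,0],20],[[273,4,-16],[0,-1.465,0],20],[[273,4,-16],[0,-1.465,0],20],[[273,4,-16],[0,-1.465,0],20],[[273,4,-16],[0,-1.465,0],20],[[273,4,-16],[0,-1.465,0],20]]'; python3 - <<'E'
from h import *
d=sw(2,0,0);plan([(*d[:2],.253,91.45)])
print(lever(bot.camera("top")))
E
```

```text
time: 38.35
ee_pos: [0.6642, -0.181, 0.2863]
tcp_rot: [-90.2, 0.4, 91.4]
wrist_force: [0.2, 0.4, 0.3]
opening: 0.0291
shift [-0.2, 33.3, -0.4] turn [0.004, -0.001, -0.006] rows>= 0.7
{'L': (np.int64(322), np.int64(167), 50.2), '0': (np.int64(341), np.int64(166), 198.8), 'R': (np.int64(358), np.int64(167), 210.1)}
```

```bash
python3 -m inch '[[[0,15,0],[0,0,0],20],[[0,28,0],[0,0,0],20],[[0,33,0],[0,0,0],20],[[0,33,0],[0,0,0],20],[[0,33,0],[0,0,0],46],[[0,33,0],[0,0,0],46],[[0,33,0],[0,0,0],46],[[0,33,0],[0,0,0],46],[[0,33,0],[0,0,0],46],[[0,0,0],[0,0,0],46],[[0,-20,0],[0,0,0],46],[[0,-20,0],[0,0,0],46]]' && python3 -m inch '[[[20,0,35],[0,0,0],54],[[42,0,73],[0,0,0],54],[[42,0,73],[0,0,0],54],[[42,0,73],[0,0,0],54],[[42,0,73],[0,0,0],54],[[42,0,73],[0,0,0],54]]'; python3 - <<'E'
from h import *
plan([(*sw(-72,42,188),91.45),(*sw(-72,-50,188),91.45)])
E
```

```text
time: 39.6
ee_pos: [0.6645, -0.1809, 0.3097]
tcp_rot: [-90.5, 0.4, 91.4]
wrist_force: [0.1, -1.1, 0.4]
opening: 0.046
time: 40.2
ee_pos: [0.5916, -0.1412, 0.3085]
tcp_rot: [-90.5, 0.4, 91.4]
wrist_force: [0.4, -0.2, 0.2]
opening: 0.0539
shift [0.9, 120.5, 3.0] turn [0.009, -0.001, -0.008] rows>= 2.4
shift [-91.1, 121.2, 2.9] turn [0.009, -0.001, -0.008] rows>= 3.0
```

```bash
python3 -m inch '[[[1,40,1],[0,0,0],54],[[1,80,2],[0,0,0],54],[[1,105,3],[0,0,0],54],[[1,120,3],[0,0,0],54],[[1,120,3],[0,0,0],54],[[-15,120,3],[0,0,0],54],[[-30,120,3],[0,0,0],54],[[-45,120,3],[0,0,0],54],[[-60,120,3],[0,0,0],54],[[-75,120,3],[0,0,0],54],[[-85,120,3],[0,0,0],54],[[-90,120,3],[0,0,0],54],[[-90,120,3],[0,0,0],54]]' && python3 -m inch '[[[-2,0,0],[0,0,0],54],[[-3,0,0],[0,0,0],54],[[-3,0,0],[0,0,0],54]]' && python3 -m inch '[[[-2,0,0],[0,0,0],54],[[-3,0,0],[0,0,0],54],[[-3,0,0],[0,0,0],54]]'; python3 -c "
from h import *
k=F_['s'];s=bot.get_obs()['ee_pos'];print(R.from_euler('z',-k[2]).apply(np.array(s)-[k[0],k[1],0]))"
```

```text
time: 41.5
ee_pos: [0.5917, -0.2331, 0.1889]
tcp_rot: [-90.5, 0.4, 91.3]
wrist_force: [-0.2, 0.2, -0.4]
opening: 0.0539
time: 41.8
ee_pos: [0.5917, -0.2347, 0.1888]
tcp_rot: [-90.5, 0.3, 91.4]
wrist_force: [0.2, 4.1, 0.1]
opening: 0.0538
time: 42.1
ee_pos: [0.5918, -0.2352, 0.1886]
tcp_rot: [-90.5, 0.1, 91.5]
wrist_force: [-0.0, 10.5, 0.1]
opening: 0.0539
[-0.07227436 -0.05195073  0.1886099 ]
```

Lever at the right stop (force rise). Back off, lift, and re-detect the reds.

```bash
python3 -m inch '[[[6,0,0],[0,0,0],54],[[12,-20,0],[0,0,0],54],[[12,-60,0],[0,0,0],54],[[12,-100,0],[0,0,0],54],[[12,-110,0],[0,0,0],54],[[60,-110,50],[0,0,0],50],[[120,-110,100],[0,0,0],50],[[170,-110,150],[0,0,0],50],[[220,-110,170],[0,0,0],50],[[270,-110,170],[0,0,0],50],[[270,-110,170],[0,0,0],50],[[270,-110,170],[0,0,0],50],[[270,-110,170],[0,0,0],50]]'; python3 - <<'E'
from h import *
c=bot.camera("top");save(c,"t4",(110,100,410,280),2.65)
for k in cass(c):print(k)
print(lever(c),bot.get_obs()["ee_pos"])
E
```

```text
time: 43.4
ee_pos: [0.413, 0.0323, 0.2974]
tcp_rot: [-90.6, 0.1, 91.7]
wrist_force: [0.7, -0.7, -0.8]
opening: 0.0499
('red', [0.3844, -0.283], np.float64(108.8), 271, [0.034, 0.067], 53)
{'L': (np.int64(322), np.int64(167), 153.0), '0': (np.int64(341), np.int64(166), 159.4), 'R': (np.int64(358), np.int64(167), 44.7)} [0.41359828 0.03123113 0.29713708]
```

View pics/t4.png

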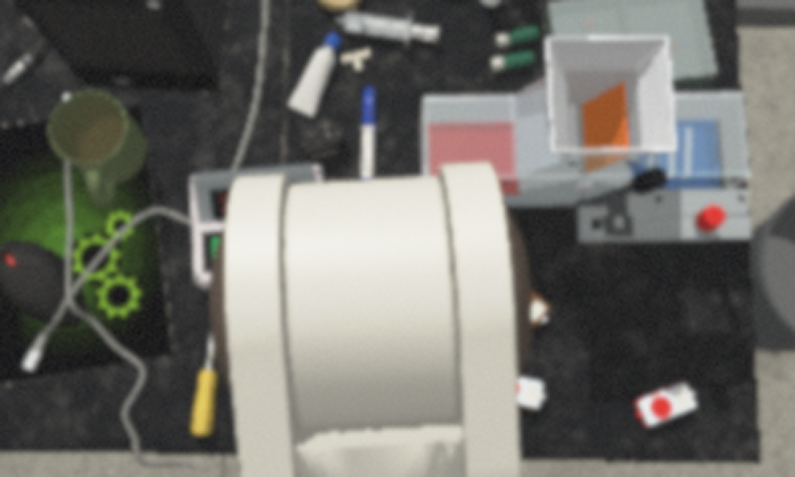

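```bash
python3 - <<'E'
from h import *
plan([(.4272,-.0385,.10,11.3)])
E
```

```text
shift [-69.6, 197.4, -9.7] turn [0.01, 1.403, 0.005] rows>= 9.4
```

```bash
python3 -m inch '[[[-70,50,-10],[0,1.403,0],50],[[-70,100,-10],[0,1.403,0],50],[[-70,150,-10],[0,1.403,0],50],[[-70,197,-10],[0.01,1.403,0.005],50],[[-70,197,-10],[0.01,1.403,0.005],50],[[-70,197,-10],[0.01,1.403,0.005],50],[[-70,197,-10],[0.01,1.403,0.005],50],[[-70,197,-10],[0.01,1.403,0.005],50],[[-70,197,-10],[0.01,1.403,0.005],50],[[-70,197,-10],[0.01,1.403,0.005],50],[[-70,197,-10],[0.01,1.403,0.005],50],[[-70,197,-10],[0.01,1.403,0.005],50],[[-70,197,-10],[0.01,1.403,0.005],50]]'; python3 - <<'E'
from h import *
for n in("scene","top"):
    c=bot.camera(n)
    print([px(c,(*a,.01)).round().tolist() for a in((.4272,-.0385),(.398,-.1164))],[(np.round(d["box"]).tolist(),round(d["confidence"],2)) for d in bot.search_frame(c,"red_cassette0")])
plan([(.4272,-.0385,.005,11.3)])
E
```

```text
time: 44.75
ee_pos: [0.4276, -0.0393, 0.1003]
tcp_rot: [-90.0, 0.0, 11.3]
wrist_force: [-0.0, 0.4, -0.9]
opening: 0.0497
[[300.0, 241.0], [326.0, 236.0]] [([295.0, 233.0, 308.0, 248.0], 0.69), ([271.0, 213.0, 284.0, 228.0], 0.64), ([316.0, 231.0, 334.0, 246.0], 0.56)]
[[278.0, 236.0], [304.0, 247.0]] [([352.0, 246.0, 369.0, 260.0], 0.74)]
shift [-0.2, 95.4, 0.5] turn [-0.0, 0.0, -0.0] rows>= 1.9
```

```bash
python3 -m inch '[[[0,40,0],[0,0,0],50],[[0,75,0],[0,0,0],50],[[0,90,0.5],[0,0,0],50],[[0,95,0.5],[0,0,0],50],[[0,95,0.5],[0,0,0],50],[[0,95,0.5],[0,0,0],20],[[0,95,0.5],[0,0,0],20],[[0,95,0.5],[0,0,0],20],[[0,95,0.5],[0,0,0],20],[[0,95,0.5],[0,0,0],20],[[0,95,0.5],[0,0,0],20]]' 30 && python3 -m inch '[[[0,-50,0],[0,0,0],20],[[0,-100,0],[0,0,0],20],[[0,-150,0],[0,0,0],20],[[0,-200,0],[0,0,0],20],[[0,-250,0],[0,0,0],20],[[0,-270,0],[0,0,0],20],[[0,-280,0],[0,0,0],20],[[0,-280,0],[0,0,0],20]]'; python3 - <<'E'
from h import *
d=sw(2,0,0);plan([(*d[:2],.287,91.45)])
E
```

```text
time: 46.05
ee_pos: [0.4284, -0.0385, 0.0068]
tcp_rot: [-90.0, -0.1, 11.3]
wrist_force: [0.2, 0.2, 6.7]
opening: 0.0293
time: 46.85
ee_pos: [0.4282, -0.0385, 0.2875]
tcp_rot: [-90.1, -0.2, 11.3]
wrist_force: [0.0, 0.0, -0.7]
opening: 0.0291
shift [203.9, 1.4, -186.5] turn [0.003, -1.399, 0.002] rows>= 9.3
```

```bash
python3 -m inch '[[[204,1,-187],[0,-1.4,0],20],[[204,1,-187],[0,-1.4,0],20],[[204,1,-187],[0,-1.4,0],20],[[204,1,-187],[0,-1.4,0],20],[[204,1,-187],[0,-1.4,0],20],[[204,1,-187],[0,-1.4,0],20],[[204,1,-187],[0,-1.4,0],20],[[204,1,-187],[0,-1.4,0],20],[[204,1,-187],[0,-1.4,0],20],[[204,1,-187],[0,-1.4,0],20],[[204,1,-187],[0,-1.4,0],20],[[204,1,-187],[0,-1.4,0],20],[[204,1,-187],[0,-1.4,0],20],[[204,1,-187],[0,-1.4,0],20]]' && python3 -m inch '[[[0,15,0],[0,0,0],20],[[0,28,0],[0,0,0],20],[[0,34,0],[0,0,0],20],[[0,34,0],[0,0,0],20]]'; python3 - <<'E'
from h import *
d=sw(2,0,0);plan([(*d[:2],.253,91.45)])
print(lever(bot.camera("top")), lever(bot.camera("scene")))
E
```

```text
time: 48.25
ee_pos: [0.6649, -0.1819, 0.2871]
tcp_rot: [-90.2, 0.0, 91.5]
wrist_force: [0.6, -0.1, -0.9]
opening: 0.0294
time: 48.65
ee_pos: [0.6646, -0.1818, 0.2523]
tcp_rot: [-90.1, -0.0, 91.5]
wrist_force: [-0.3, -0.0, 0.0]
opening: 0.0291
shift [0.4, -0.7, -0.2] turn [0.002, 0.0, 0.0] rows>= 0.0
{'L': (np.int64(322), np.int64(167), 150.9), '0': (np.int64(341), np.int64(166), 204.3), 'R': (np.int64(358), np.int64(167), 215.3)} {'L': (np.int64(299), np.int64(151), 102.0), '0': (np.int64(310), np.int64(144), 157.3), 'R': (np.int64(321), np.int64(141), 213.3)}
```

```bash
python3 -m inch '[[[0,0,0],[0,0,0],46],[[0,0,0],[0,0,0],46],[[0,0,0],[0,0,0],46],[[0,0,0],[0,0,0],46],[[0,0,0],[0,0,0],46],[[0,-40,0],[0,0,0],46],[[0,-55,0],[0,0,0],46],[[0,-55,0],[0,0,0],46]]'; python3 - <<'E'
from h import *
plan([(.398,-.1164,.305,168.4),(.398,-.1164,.1,168.4)])
E
```

```text
time: 49.55
ee_pos: [0.6651, -0.1819, 0.3114]
tcp_rot: [-90.4, 0.1, 91.5]
wrist_force: [-0.3, 0.2, -0.3]
opening: 0.0458
shift [72.4, 4.3, 265.4] turn [0.005, -1.343, -0.006] rows>= 9.0
shift [72.7, 209.3, 266.9] turn [0.005, -1.343, -0.006] rows>= 9.0
```

```bash
python3 -m inch '[[[72,4,265],[0,-1.343,0],50],[[72,4,265],[0,-1.343,0],50],[[72,4,265],[0,-1.343,0],50],[[72,4,265],[0,-1.343,0],50],[[72,4,265],[0,-1.343,0],50],[[72,4,265],[0,-1.343,0],50],[[72,60,266],[0,-1.343,0],50],[[72,110,266],[0,-1.343,0],50],[[72,160,266],[0,-1.343,0],50],[[73,209,267],[0,-1.343,0],50],[[73,209,267],[0,-1.343,0],50],[[73,209,267],[0,-1.343,0],50],[[73,209,267],[0,-1.343,0],50]]'; python3 - <<'E'
from h import *
for n in("scene","top"):
    c=bot.camera(n)
    print([px(c,(*a,.01)).round().tolist() for a in((.398,-.1164),(.3844,-.283))],[(np.round(d["box"]).tolist(),round(d["confidence"],2)) for d in bot.search_frame(c,"red_cassette0")])
print(cass(c))
plan([(.398,-.1164,.005,168.4)])
E
```

```text
time: 50.85
ee_pos: [0.3992, -0.1165, 0.103]
tcp_rot: [-90.0, 0.6, 168.4]
wrist_force: [-0.0, -0.0, 0.6]
opening: 0.0497
[[326.0, 236.0], [368.0, 217.0]] [([360.0, 213.0, 376.0, 229.0], 0.72), ([270.0, 213.0, 286.0, 228.0], 0.56), ([315.0, 229.0, 335.0, 246.0], 0.53), ([300.0, 213.0, 318.0, 219.0], 0.44)]
[[304.0, 247.0], [360.0, 252.0]] [([301.0, 205.0, 312.0, 221.0], 0.67), ([292.0, 242.0, 301.0, 252.0], 0.61), ([273.0, 190.0, 285.0, 209.0], 0.48)]
[]
shift [2.1, 97.3, 0.2] turn [-0.0, -0.0, -0.011] rows>= 1.9
```

```bash
python3 -m inch '[[[1,40,0],[0,0,-0.01],50],[[1,75,0],[0,0,-0.01],50],[[2,92,0],[0,0,-0.01],50],[[2,97,0],[0,0,-0.01],50],[[2,97,0],[0,0,-0.01],50],[[2,97,0],[0,0,-0.01],20],[[2,97,0],[0,0,-0.01],20],[[2,97,0],[0,0,-0.01],20],[[2,97,0],[0,0,-0.01],20],[[2,97,0],[0,0,-0.01],20],[[2,97,0],[0,0,-0.01],20]]' 30 && python3 -m inch '[[[0,-50,0],[0,0,0],20],[[0,-100,0],[0,0,0],20],[[0,-150,0],[0,0,0],20],[[0,-200,0],[0,0,0],20],[[0,-250,0],[0,0,0],20],[[0,-270,0],[0,0,0],20],[[0,-280,0],[0,0,0],20],[[0,-280,0],[0,0,0],20]]'; python3 - <<'E'
from h import *
d=sw(2,0,0);plan([(*d[:2],.287,91.45)])
E
```

```text
time: 52.15
ee_pos: [0.3992, -0.1166, 0.0069]
tcp_rot: [-90.0, 0.2, 168.4]
wrist_force: [-1.0, 0.1, 6.7]
opening: 0.0295
time: 52.95
ee_pos: [0.3987, -0.1164, 0.2878]
tcp_rot: [-90.0, 0.3, 168.4]
wrist_force: [0.1, 0.9, -1.5]
opening: 0.0289
shift [-273.7, 2.3, 10.1] turn [0.003, 1.343, -0.005] rows>= 9.0
```

```bash
python3 -m inch '[[[-274,1,10],[0,1.343,0],20],[[-274,1,10],[0,1.343,0],20],[[-274,1,10],[0,1.343,0],20],[[-274,1,10],[0,1.343,0],20],[[-274,1,10],[0,1.343,0],20],[[-274,1,10],[0,1.343,0],20],[[-274,1,10],[0,1.343,0],20],[[-274,1,10],[0,1.343,0],20],[[-274,1,10],[0,1.343,0],20],[[-274,1,10],[0,1.343,0],20],[[-274,1,10],[0,1.343,0],20],[[-274,1,10],[0,1.343,0],20],[[-274,1,10],[0,1.343,0],20]]' && python3 -m inch '[[[0,15,0],[0,0,0],20],[[0,28,0],[0,0,0],20],[[0,34,0],[0,0,0],20],[[0,34,0],[0,0,0],20]]' && python3 - <<'E'
from h import *
d=sw(2,0,0);plan([(*d[:2],.253,91.45)])
c=bot.camera("top");print(lever(c)); print(cass(c))
E
```

```text
time: 54.25
ee_pos: [0.6649, -0.1813, 0.2881]
tcp_rot: [-90.3, 0.1, 91.6]
wrist_force: [-0.3, 0.8, -0.2]
opening: 0.0292
time: 54.65
ee_pos: [0.6648, -0.1813, 0.2533]
tcp_rot: [-90.2, 0.1, 91.6]
wrist_force: [0.4, 0.1, 0.3]
opening: 0.0289
shift [-0.1, 0.3, -0.0] turn [0.003, 0.003, -0.001] rows>= 0.0
{'L': (np.int64(322), np.int64(167), 151.3), '0': (np.int64(341), np.int64(166), 205.0), 'R': (np.int64(358), np.int64(167), 215.5)}
[]
```

Release, retreat left-up to see the last cassette.

```bash
python3 -m inch '[[[0,0,0],[0,0,0],46],[[0,0,0],[0,0,0],46],[[0,0,0],[0,0,0],46],[[0,0,0],[0,0,0],46],[[0,0,0],[0,0,0],46],[[0,-40,0],[0,0,0],46],[[0,-55,0],[0,0,0],46],[[50,-55,50],[0,0,0],50],[[100,-55,100],[0,0,0],50],[[150,-55,150],[0,0,0],50],[[200,-55,200],[0,0,0],50],[[200,-55,200],[0,0,0],50],[[200,-55,200],[0,0,0],50],[[200,-55,200],[0,0,0],50],[[200,-55,200],[0,0,0],50]]'; python3 - <<'E'
from h import *
c=bot.camera("top");print(cass(c),lever(c))
print([(np.round(d["box"]).tolist(),round(d["confidence"],2)) for d in bot.search_frame(c,"red_cassette0")])
for a in cass(c): plan([(*a[1],.305,a[2]-90),(*a[1],.1,a[2]-90)])
E
```

```text
time: 56.2
ee_pos: [0.4589, 0.0136, 0.3088]
tcp_rot: [-90.4, 0.1, 91.7]
wrist_force: [-0.5, -0.1, -0.1]
opening: 0.0502
[('red', [0.3845, -0.2833], np.float64(109.4), 265, [0.033, 0.066], 53)] {'L': (np.int64(322), np.int64(167), 200.0), '0': (np.int64(341), np.int64(166), 152.3), 'R': (np.int64(358), np.int64(167), 42.5)}
[([352.0, 246.0, 372.0, 259.0], 0.74)]
shift [-293.9, 3.1, 83.4] turn [0.005, 1.26, 0.001] rows>= 8.4
shift [-293.5, 208.1, 84.4] turn [0.005, 1.26, 0.001] rows>= 8.4
```

```bash
python3 -m inch '[[[-294,3,83],[0,1.26,0],50],[[-294,3,83],[0,1.26,0],50],[[-294,3,83],[0,1.26,0],50],[[-294,3,83],[0,1.26,0],50],[[-294,50,83],[0,1.26,0],50],[[-294,100,84],[0,1.26,0],50],[[-294,150,84],[0,1.26,0],50],[[-294,208,84],[0,1.26,0],50],[[-294,208,84],[0,1.26,0],50],[[-294,208,84],[0,1.26,0],50],[[-294,208,84],[0,1.26,0],50],[[-294,208,84],[0,1.26,0],50],[[-294,208,84],[0,1.26,0],50]]'; python3 - <<'E'
from h import *
c=bot.camera("scene");print(px(c,(.3845,-.2833,.01)).round(),[(np.round(d["box"]).tolist(),round(d["confidence"],2)) for d in bot.search_frame(c,"red_cassette0")])
plan([(.3845,-.2833,.005,19.4)])
E
```

```text
time: 57.6
ee_pos: [0.3863, -0.2846, 0.103]
tcp_rot: [-90.4, -0.4, 19.5]
wrist_force: [0.1, -0.0, -0.3]
opening: 0.0499
[368. 217.] [([272.0, 212.0, 283.0, 227.0], 0.56), ([300.0, 212.0, 318.0, 218.0], 0.44)]
shift [-1.6, 97.1, 1.8] turn [0.006, 0.001, 0.006] rows>= 1.9
```

```bash
python3 -m inch '[[[-1,40,1],[0,0,0.006],50],[[-1,75,2],[0,0,0.006],50],[[-1,92,2],[0,0,0.006],50],[[-1,97,2],[0,0,0.006],50],[[-1,97,2],[0,0,0.006],50],[[-1,97,2],[0,0,0.006],20],[[-1,97,2],[0,0,0.006],20],[[-1,97,2],[0,0,0.006],20],[[-1,97,2],[0,0,0.006],20],[[-1,97,2],[0,0,0.006],20],[[-1,97,2],[0,0,0.006],20]]' 30 && python3 -m inch '[[[0,-50,0],[0,0,0],20],[[0,-100,0],[0,0,0],20],[[0,-150,0],[0,0,0],20],[[0,-200,0],[0,0,0],20],[[0,-250,0],[0,0,0],20],[[0,-270,0],[0,0,0],20],[[0,-280,0],[0,0,0],20],[[0,-280,0],[0,0,0],20]]'; python3 - <<'E'
from h import *
d=sw(2,0,0);plan([(*d[:2],.287,91.45)])
E
```

```text
time: 58.8
ee_pos: [0.386, -0.2837, 0.0069]
tcp_rot: [-90.5, -0.1, 19.4]
wrist_force: [-1.3, -0.1, 7.2]
opening: 0.029
time: 59.6
ee_pos: [0.3852, -0.2819, 0.2879]
tcp_rot: [-90.6, -0.1, 19.5]
wrist_force: [0.3, 0.9, -1.1]
opening: 0.0293
shift [297.1, 1.7, 1.7] turn [0.01, -1.257, -0.004] rows>= 8.4
```

```bash
python3 -m inch '[[[297,0,2],[0.01,-1.257,0],20],[[297,0,2],[0.01,-1.257,0],20],[[297,0,2],[0.01,-1.257,0],20],[[297,0,2],[0.01,-1.257,0],20],[[297,0,2],[0.01,-1.257,0],20],[[297,0,2],[0.01,-1.257,0],20],[[297,0,2],[0.01,-1.257,0],20],[[297,0,2],[0.01,-1.257,0],20],[[297,0,2],[0.01,-1.257,0],20],[[297,0,2],[0.01,-1.257,0],20],[[297,0,2],[0.01,-1.257,0],20],[[297,0,2],[0.01,-1.257,0],20],[[297,0,2],[0.01,-1.257,0],20]]' && python3 -m inch '[[[0,15,0],[0,0,0],20],[[0,28,0],[0,0,0],20],[[0,35,0],[0,0,0],20],[[0,35,0],[0,0,0],20]]' && python3 - <<'E'
from h import *
d=sw(2,0,0);plan([(*d[:2],.253,91.45)])
E
```

```text
time: 60.9
ee_pos: [0.6644, -0.1812, 0.2886]
tcp_rot: [-89.9, 0.2, 91.4]
wrist_force: [0.6, -0.1, -1.1]
opening: 0.0295
time: 61.3
ee_pos: [0.6639, -0.1812, 0.2526]
tcp_rot: [-89.8, 0.1, 91.4]
wrist_force: [-0.5, 1.3, 0.2]
opening: 0.0294
shift [-0.2, -0.4, -0.9] turn [-0.004, -0.001, -0.002] rows>= 0.0
```

```bash
python3 -m inch '[[[0,0,0],[0,0,0],46],[[0,0,0],[0,0,0],46],[[0,0,0],[0,0,0],46],[[0,0,0],[0,0,0],46],[[0,0,0],[0,0,0],46],[[0,-40,0],[0,0,0],46],[[0,-55,0],[0,0,0],46],[[-220,-55,440],[0,0,0],30],[[-220,-55,440],[0,0,0],30],[[-220,-55,440],[0,0,0],30],[[-220,-55,440],[0,0,0],30],[[-220,-55,440],[0,0,0],30],[[-220,-55,440],[0,0,0],30],[[-220,-55,440],[0,0,0],30],[[-220,-55,440],[0,0,0],30],[[-220,-55,440],[0,0,0],30],[[-220,-55,440],[0,0,0],30],[[-220,-55,440],[0,0,0],30],[[-220,-55,440],[0,0,0],30]]'; python3 - <<'E'
from h import *
t=bot.camera("top");s=bot.camera("scene")
print(cass(t),lever(t))
A=cv2.resize(t["frame"][105:200,265:395],None,fx=4,fy=4,interpolation=cv2.INTER_CUBIC)
B=cv2.resize(s["frame"][112:207,245:315],None,fx=4,fy=4,interpolation=cv2.INTER_CUBIC)
C=cv2.resize(s["frame"][200:250,180:280],None,fx=4,fy=4,interpolation=cv2.INTER_CUBIC)
D=cv2.resize(t["frame"][215:265,195:295],None,fx=4,fy=4,interpolation=cv2.INTER_CUBIC)
cv2.imwrite("pics/e1.png",np.vstack([np.hstack([A,B])[:,:800],np.hstack([C,D])])[:,:,::-1])
E
```

```text
time: 63.2
ee_pos: [0.2288, -0.412, 0.3101]
tcp_rot: [-89.8, 0.2, 91.2]
wrist_force: [0.1, -0.1, -0.4]
opening: 0.0297
[] {'L': (np.int64(322), np.int64(167), 185.0), '0': (np.int64(341), np.int64(166), 192.0), 'R': (np.int64(358), np.int64(167), 54.0)}
```

View pics/e1.png

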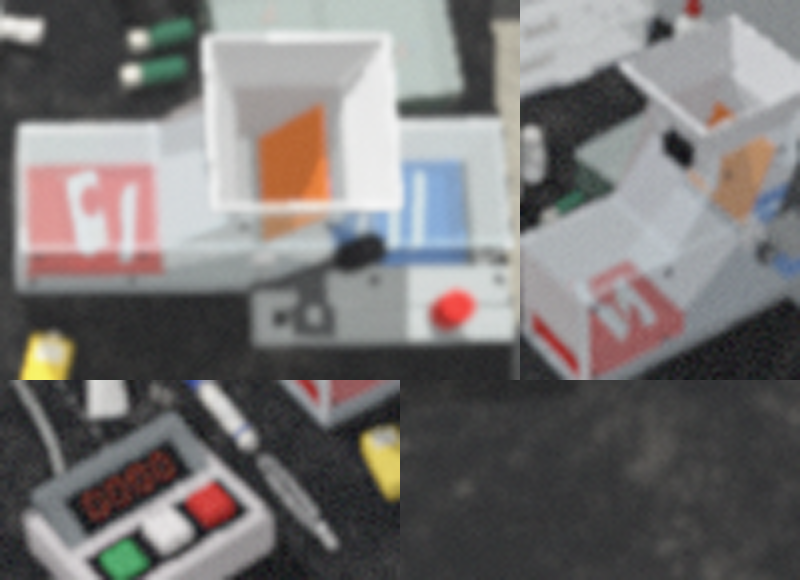

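```bash
python3 - <<'E'
from h import *
g=cw(-27,-40,0);print(g);plan([(*g[:2],.16,95.4)])
E
```

```text
[0.55124731 0.13147493 0.        ]
shift [535.2, 147.5, -334.9] turn [-0.004, -0.07, -0.002] rows>= 13.0
```

```bash
python3 -m inch '[[[535,0,-335],[0,-0.07,0],0],[[535,0,-335],[0,-0.07,0],0],[[535,0,-335],[0,-0.07,0],0],[[535,0,-335],[0,-0.07,0],0],[[535,0,-335],[0,-0.07,0],0],[[535,0,-335],[0,-0.07,0],0],[[535,0,-335],[0,-0.07,0],0],[[535,0,-335],[0,-0.07,0],0],[[535,0,-335],[0,-0.07,0],0],[[535,0,-335],[0,-0.07,0],0],[[535,0,-335],[0,-0.07,0],0],[[535,0,-335],[0,-0.07,0],0],[[535,0,-335],[0,-0.07,0],0],[[535,0,-335],[0,-0.07,0],0],[[535,0,-335],[0,-0.07,0],0],[[535,0,-335],[0,-0.07,0],0],[[535,0,-335],[0,-0.07,0],0],[[535,0,-335],[0,-0.07,0],0],[[535,0,-335],[0,-0.07,0],0]]'; python3 - <<'E'
from h import *
g=cw(-27,-40,0);plan([(*g[:2],.09,95.4)])
E
```

```text
time: 65.2
ee_pos: [0.5516, 0.1311, 0.3079]
tcp_rot: [-89.8, 0.1, 95.4]
wrist_force: [-0.1, -0.1, -0.1]
opening: -0.0001
shift [0.9, 217.9, -0.3] turn [-0.003, -0.001, -0.002] rows>= 4.4
```

```bash
python3 -m inch '[[[0,50,0],[0,0,0],0],[[0.5,100,0],[0,0,0],0],[[0.5,150,0],[0,0,0],0],[[1,200,0],[0,0,0],0],[[1,218,0],[0,0,0],0],[[1,218,0],[0,0,0],0],[[1,218,0],[0,0,0],0]]'; python3 - <<'E'
from h import *
g=cw(-27,-40,0);plan([(*g[:2],.05,95.4)])
E
```

```text
time: 65.9
ee_pos: [0.5513, 0.1314, 0.0911]
tcp_rot: [-89.9, 0.1, 95.3]
wrist_force: [0.4, 0.4, 1.2]
opening: 0.0
shift [0.2, 41.1, -0.1] turn [-0.002, -0.001, -0.002] rows>= 0.8
```

```bash
python3 -m inch '[[[0,20,0],[0,0,0],0],[[0,30,0],[0,0,0],0],[[0,34,0],[0,0,0],0],[[0,37,0],[0,0,0],0],[[0,40,0],[0,0,0],0],[[0,42,0],[0,0,0],0],[[0,43,0],[0,0,0],0],[[0,43,0],[0,0,0],0]]' && python3 -m inch '[[[0,1,0],[0,0,0],0],[[0,2,0],[0,0,0],0],[[0,2,0],[0,0,0],0]]'
```

```text
time: 66.7
ee_pos: [0.5516, 0.1314, 0.05]
tcp_rot: [-90.0, 0.1, 95.3]
wrist_force: [-5.0, -1.2, 12.6]
opening: -0.0001
time: 67.0
ee_pos: [0.552, 0.1315, 0.05]
tcp_rot: [-90.1, 0.1, 95.3]
wrist_force: [-6.5, -0.9, 14.4]
opening: 0.0002
```

Bottomed, same signature as green. Retreat and check.

```bash
python3 -m inch '[[[0,-40,0],[0,0,0],0],[[0,-90,0],[0,0,0],0],[[0,-140,0],[0,0,0],0],[[0,-190,0],[0,0,0],0],[[0,-240,0],[0,0,0],0],[[-50,-250,50],[0,0,0],30],[[-100,-250,100],[0,0,0],30],[[-150,-250,150],[0,0,0],30],[[-200,-250,200],[0,0,0],30],[[-250,-250,250],[0,0,0],30],[[-300,-250,250],[0,0,0],30],[[-350,-250,250],[0,0,0],30],[[-400,-250,250],[0,0,0],30],[[-450,-250,250],[0,0,0],30],[[-450,-250,250],[0,0,0],30],[[-450,-250,250],[0,0,0],30],[[-450,-250,250],[0,0,0],30],[[-450,-250,250],[0,0,0],30]]'; python3 - <<'E'
from h import *
s=bot.camera("scene");t=bot.camera("top")
C=cv2.resize(s["frame"][195:275,170:270],(400,320),interpolation=cv2.INTER_CUBIC)
B=cv2.resize(s["frame"][110:210,245:370],(400,320),interpolation=cv2.INTER_CUBIC)
D=cv2.resize(t["frame"][100:270,110:410],(441,250),interpolation=cv2.INTER_CUBIC)
im=np.zeros((570,800,3),np.uint8);im[:320,:400]=C;im[:320,400:]=B;im[320:,:441]=D
cv2.imwrite("pics/e2.png",im[:,:,::-1]);print(bot.get_obs()["wrist_force"])
E
```

```text
time: 68.8
ee_pos: [0.3444, -0.34, 0.2998]
tcp_rot: [-90.1, 0.0, 95.2]
wrist_force: [0.9, -0.1, 0.6]
opening: 0.0295
[0.07820068 1.06636087 0.45992037]
```

View pics/e2.png

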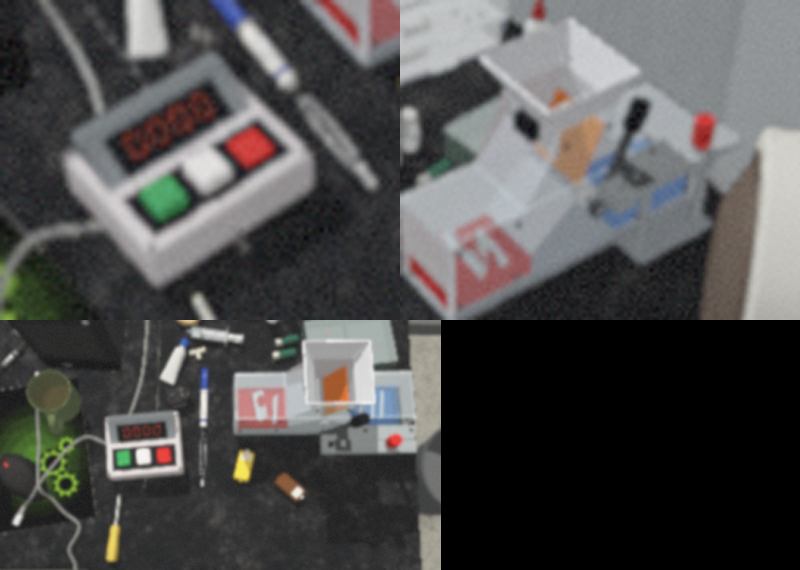

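```bash
python3 -c "
from workcell import bot
print(bot.job_done())"
```

```text
the job is handed in; nothing more can be done
None
```

I handed the job in at about 69 s. The lock pin is parked in the notch, all six cassettes went through the hopper with the lever at the matching stop, and the keys were pressed in the order asked. I did not see all six cassettes lying in their bins.

- **Pin and keys:** I parked the pin, then pressed green. After the six drops I pressed red. The last pictures show the pin upright in its notch, red in and green up. The white key was not touched.
- **Cassettes:** The three blue ones went through with the lever at the left stop (right bin), then the three red with it at the right stop (left bin). I felt each stop by the rise in force. In the last pictures the row and the hopper are empty, and the brown and yellow look-alikes and the other things on the bench look unmoved.
- **Not confirmed:**
  - I could not count three cassettes in each bin. Two or three white lids show in the red bin, and the blue bin is partly hidden by the hopper.
  - The counter's digits are too blurred to read. They looked like 0000 throughout, so I could not check the count against six.
  - The arm hid the lever's right-hand position from the camera at the red drops. I saw it at the right stop before the first and third red drops and again after the last, and nothing touched it in between.
- **Slip:** On the way to the green key I chose a wrist turn that ran into the last joint's limit, so the arm came down over the counter's edge. It touched nothing, and I raised it and turned the wrist half round before pressing.

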